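# Sort plaster casts into the laboratory trays

## Task

Clear the dental bench by sorting the five loose plaster pieces into the three aluminium trays: the two full-arch casts into the long divided tray, one in each bay, both bar-shaped quadrant casts into the narrow undivided tray, and the round mounting puck in the middle of the round dish. Every piece must end lying flat on its tray's floor, teeth up, on its own and not on a rim; set them down gently, since plaster chips, and leave the little amber jar and the small green glass dish where they are.

Things in the scene. Friction and masses are not known exactly. Their poses are not given: they have to be found in the camera images.
- arch_a: full-arch cast of cream plaster, loose, about 130 g: D-shaped base 24 mm high, 60 mm wide (y), 60 mm deep (x: round front at -34 mm, flat rear at +26 mm; flat parallel sides from x = -4 to +26 mm), with a horseshoe of teeth on top, 34 mm high in all. Origin: underside, midway between the sides; z up. Grasp the base's sides, along y, at x about +4 mm. Same as arch_b; either bay will do.
- arch_b: full-arch cast of cream plaster, loose, about 130 g: D-shaped base 24 mm high, 60 mm wide (y), 60 mm deep (x: round front at -34 mm, flat rear at +26 mm; flat parallel sides from x = -4 to +26 mm), with a horseshoe of teeth on top, 34 mm high in all. Origin: underside, midway between the sides; z up. Grasp the base's sides, along y, at x about +4 mm. Same as arch_a; either bay will do.
- quad_a: quadrant cast of cream plaster, loose, about 50 g: bar-shaped base 48 mm long (x), 22 mm wide (y), 24 mm high, with a single row of five teeth along it, 34 mm high in all. Origin: centre of the underside; z up. Grasp the base across its width (along y). Same as quad_b.
- quad_b: quadrant cast of cream plaster, loose, about 50 g: bar-shaped base 48 mm long (x), 22 mm wide (y), 24 mm high, with a single row of five teeth along it, 34 mm high in all. Origin: centre of the underside; z up. Grasp the base across its width (along y). Same as quad_a.
- puck: round mounting puck of cream plaster, loose on the bench, about 80 g: a plain disc 50 mm across and 24 mm high with a small steel spot and three shallow notches on top, no teeth. Origin: centre of the underside; z up. Grasp across its diameter in any direction.
- long_tray: fixed aluminium tray, outside 102 mm (x) by 195 mm (y), walls 4 mm, rim 12 mm and floor 4 mm above the bench; a wall at y = 0, as high as the rim, parts it into two bays, each 94 by about 91 mm inside, centres at y = +47.5 and -47.5 mm. Origin: centre of the underside, on the bench; z up.
- narrow_tray: fixed aluminium tray without a divider, outside 72 mm (x) by 140 mm (y), inside 64 by 132 mm, walls 4 mm thick, rim 12 mm above the bench, floor top 4 mm above the bench. The two quadrant casts fit end to end along y, or side by side. Origin: centre of the underside; z up.
- round_dish: fixed round aluminium dish, 112 mm across outside and about 104 mm inside, wall 3 mm, rim 12 mm above the bench, floor top 4 mm above the bench. Origin: centre of the underside; z up.
- jar: bystander: small amber glass jar with a white cap, 30 mm across, 42 mm high, loose, about 60 g. Leave it where it stands. Origin: centre of the underside.
- dappen: bystander: small waisted open dish of green glass, 34 mm across, 26 mm high, loose, about 50 g. Leave it where it stands. Origin: centre of the underside.

How it is judged:
By the outcome, as a careful person would: the job done as asked, in the order asked, and still so for the second after the job is handed in, with the robot touching nothing.
It also fails if it takes over 125 s, if anything falls off the work surface, if the arm or the gripper's body presses on something with over 40 N, if the wrist force passes 120 N, or if a joint passes its speed limit or range.

## Robot

A 6-joint arm with a two-finger parallel gripper is mounted at the origin on the work surface. World frame = base frame: x ahead of the robot, y to its left, z up, the work surface at z = 0. Lengths are in m, angles in rad, forces in N, time in s.
With the tool pointing down it reaches from about 0.35 to 0.85 m from the base axis. Payload 8.1 kg.
Tool frame: the origin (TCP) lies on the centre line of the jaws, within the pads' length; the fingertips stand 14 mm ahead of it and the grasp point (between the pads) lies 5 mm behind it; z points along the fingers, y is the direction in which the jaws open and shut (so a half turn about z gives the same grasp; the last joint's range is limited). The gripper opens to 93 mm and grips with 3 to 60 N. Pads are 15 mm wide; open, the fingers measure 128 mm over their backs; the gripper's body (75 mm by 188 mm) begins 65 mm behind the grasp point.
Start: joints at [1.202, 0.13, 1.488, -0, 1.523, -0.085], TCP at [0.168, 0.576, 0.233] pointing down, gripper open.
Joint ranges: [-2.96, 2.96], [-0.89, 2.26], [0.02, 2.5], [-1.34, 4.48], [0, 2.73], [-2.66, 2.66]. Speed limits (rad/s): [2.39, 2.39, 2.79, 3.14, 3.14, 3.14].

## Interface

Orientations are given as a rotation vector (axis times angle).
In Python, from plant import robot gives the robot as it stands.
- The arm moves only by the tool jog_arm, never from a script. Its argument "steps" is a list of rows, each a list of 7 numbers: the closure, from 0 (fully open) to 1 (shut), then the shift along the tool's x, y, z in m, then the turn, a rotation vector about the tool's x, y, z in rad. In form: [[jaw, tx, ty, tz, rx, ry, rz], ...]. A call has 1 to 5 rows; each row is the pose to reach, as a shift and turn from the pose measured when the call began, along the tool's axes at that moment; what a row does not reach only later rows make up. A row lasts 1/8 s, in which the tool goes at most 62.5 mm and 10.7 degrees, less where a joint would pass 70% of its speed; a pose out of reach is approached as far as the arm can. A call with a gripper value outside its range is refused whole. The fingers move at their own pace and stop on an object; "force" is the grip in N (left out, the last holds). Time passes only in rows, so rows that repeat a pose let the fingers close. It gives the time, the measured TCP pose, the force and the opening at its end, in the units of the state.
- robot.read_state(): the state, without advancing time (a new reading comes with each control period).
- robot.read_camera(name): name is "scene" or "side" or "wrist"; returns a dict with "image" (480x640x3 uint8, red, green, blue), "mtx" (3x3 intrinsics, pixels), "D" ([k1, k2, p1, p2, k3] as OpenCV has them; the pictures are not rectified), "extrinsics" (4x4, takes a point from camera to world coordinates); the wrist camera has in their place "tool_from_camera" (4x4, takes a point from camera to tool coordinates, whose origin is the TCP and whose axes are the flange's). Camera axes: x right, y down, z forward; pixel columns grow to the right and rows downward; lengths in m; the calibration is good to about 2 mm. A picture is of the moment at which its call begins: read the wrist's pose just before it. There is no depth.
- robot.close_job(): hands the job in, once; it reports no verdict.
The state is a dict: "t": time; "q": joint angles; "dq": joint speeds; "joint_torque": joint torques, N m; "tool_pos": TCP position; "orientation": TCP orientation; "force": force on the tool from outside, world axes, zero at the start; "wrist_torque": the same for the moment, N m; "opening": finger opening in m.
Only numpy, scipy, OpenCV 4.12 (cv2) and the standard library are available. Lean on these libraries where they do the work, as an engineer would, in place of code of your own. Each camera call takes 0.05 s, during which the arm holds its last target.

## Working session

There is one attempt and no reset: what is moved stays moved. The work goes in short steps, Python scripts to look and compute and a tool call to move; the robot and the scene stay as the last step left them, time stands still between calls to the robot, and variables do not carry over. Pictures are saved under pics/ and viewed, and the job is handed in when it is done.

Besides the shell and the picture viewer there is one more tool, called after "Call:" in YAML: its name, and indented under it one key for each argument. jog_arm: Moves the arm, as the interface text tells. Its arguments: {"type":"object","properties":{"steps":{"type":"array"},"force":{"type":"number"}},"required":["steps"]}

```bash
ls; mkdir -p pics; python3 - <<'E'
from plant import robot
import cv2
s=robot.read_state(); print(s)
for n in ["scene","side","wrist"]:
    c=robot.read_camera(n); cv2.imwrite(f"pics/{n}0.png",c["image"][:,:,::-1]); print(n,{k:v for k,v in c.items() if k!="image"})
E
```

```text
pics
{'t': 0.0, 'q': array([ 1.20155253e+00,  1.31171152e-01,  1.48927150e+00,  1.29088507e-05,
        1.52298713e+00, -8.53940330e-02]), 'dq': array([ 0.00033218, -0.00187045,  0.00082963,  0.00085747, -0.00162124,
        0.00023099]), 'joint_torque': array([-1.47884188e-03, -5.59816790e+01, -4.91767251e+01,  7.65274954e-02,
        3.48521210e-02, -1.01416615e-04]), 'tool_pos': array([0.16780738, 0.57549464, 0.23158573]), 'orientation': array([-4.44315290e-01, -3.10958201e+00,  2.80657315e-03]), 'force': array([ 0.38500785, -0.02211104,  0.59048864]), 'wrist_torque': array([ 0.00138787, -0.00839455, -0.03839255]), 'opening': 0.09302604308897454}
scene {'mtx': array([[552.31642306,   0.        , 330.891328  ],
       [  0.        , 552.31642306, 237.31049085],
       [  0.        ,   0.        ,   1.        ]]), 'D': array([-0.06309638,  0.        ,  0.        ,  0.        ,  0.        ]), 'extrinsics': array([[ 0.46457808,  0.69957083, -0.54292528,  0.97371487],
       [ 0.88543759, -0.35801762,  0.29635057, -0.27110978],
       [ 0.0129414 , -0.61840443, -0.78575345,  0.73215827
[... 477 characters left out ...]
5126, -0.7053326 ,  0.68620949],
       [ 0.        ,  0.        ,  0.        ,  1.        ]])}
wrist {'mtx': array([[347.11616442,   0.        , 315.09815324],
       [  0.        , 347.11616442, 242.9719347 ],
       [  0.        ,   0.        ,   1.        ]]), 'D': array([0.01332487, 0.        , 0.        , 0.        , 0.        ]), 'tool_from_camera': array([[ 3.51334102e-04, -9.59398196e-01, -2.82054921e-01,
         7.84783759e-02],
       [ 9.99999936e-01,  3.17920823e-04,  1.64228353e-04,
        -5.54415966e-04],
       [-6.78892532e-05, -2.82054960e-01,  9.59398246e-01,
        -1.52026977e-01],
       [ 0.00000000e+00,  0.00000000e+00,  0.00000000e+00,
         1.00000000e+00]])}
```

View pics/scene0.png

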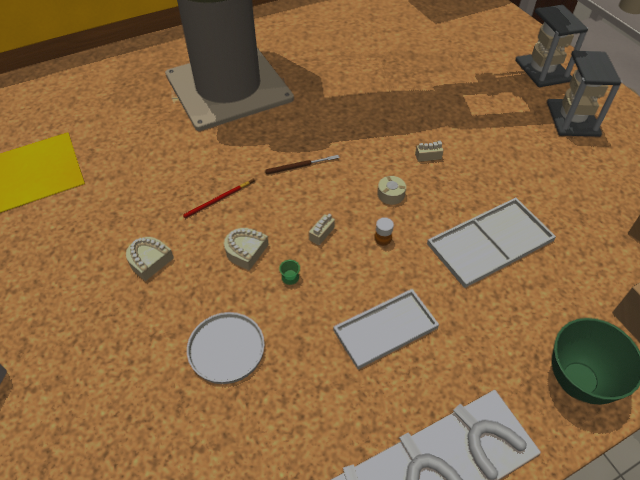

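View pics/side0.png

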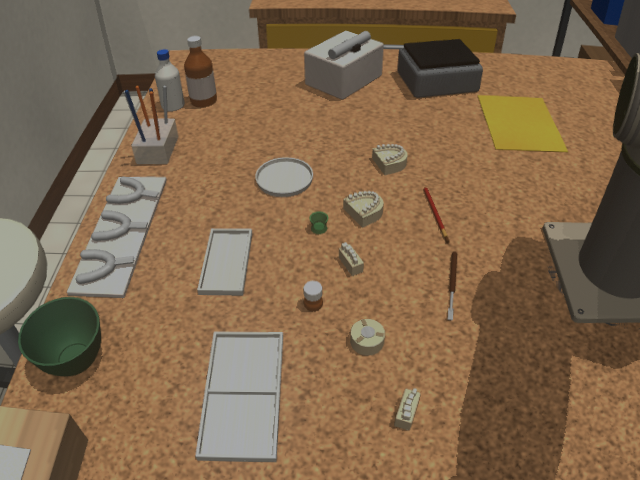

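View pics/wrist0.png

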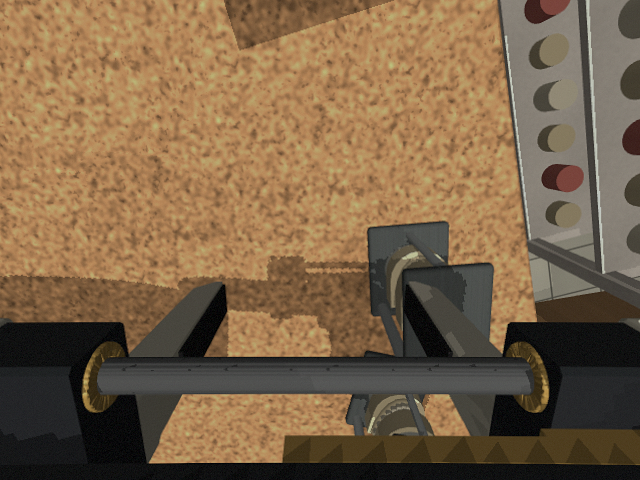

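The scene and side views both show all five pieces and the three trays. In the scene view:
- The arches are at about (149,256) and (245,246).
- The quads are at about (321,229) and (430,151).
- The puck is at (392,190).
- The long tray is at (491,241), the narrow tray at (386,328) and the dish at (226,347).

The wrist view shows only articulators and the bench.

```bash
cat > h.py <<'E'
import numpy as np, cv2
from plant import robot
from scipy.spatial.transform import Rotation as R
def cam(name, save=None):
    s=robot.read_state(); c=robot.read_camera(name)
    if name=="wrist":
        T=np.eye(4);T[:3,:3]=R.from_rotvec(s["orientation"]).as_matrix();T[:3,3]=s["tool_pos"]
        c["extrinsics"]=T@c["tool_from_camera"]
    if save: cv2.imwrite(f"pics/{save}.png",c["image"][:,:,::-1])
    return c
def toplane(c,px,z):
    px=np.asarray(px,float).reshape(-1,1,2)
    n=cv2.undistortPoints(px,c["mtx"],c["D"]).reshape(-1,2)
    d=np.c_[n,np.ones(len(n))]@c["extrinsics"][:3,:3].T
    o=c["extrinsics"][:3,3]
    return (o+d*((z-o[2])/d[:,2])[:,None])[:,:2]
def project(c,P):
    T=np.linalg.inv(c["extrinsics"]);P=np.asarray(P,float).reshape(-1,3)
    return cv2.projectPoints(P,cv2.Rodrigues(T[:3,:3])[0],T[:3,3],c["mtx"],c["D"])[0].reshape(-1,2)
E
python3 - <<'E'
from h import *
for n in ["scene","side"]:
    c=cam(n); hsv=cv2.cvtColor(c["image"],cv2.COLOR_RGB2HSV)
    print(n)
    for p in ([(149,256),(245,250),(318,236),(430,156),(392,194),(226,347),(386,328),(490,250),(100,300)] if n=="scene" else [(390,165),(365,213),(350,262),(405,412),(368,345),(285,177),(226,262),(240,420),(300,430)]):
        print(p,c["image"][p[1],p[0]],hsv[p[1],p[0]])
    m=((hsv[...,1]<110)&(hsv[...,2]>70)).astype(np.uint8)
    nn,l,st,ce=cv2.connectedComponentsWithStats(m)
    for i in range(1,nn):
        if 150<st[i,4]<20000: print(st[i],ce[i].round(1),toplane(c,ce[i],0.014).round(4))
    cv2.imwrite(f"pics/m_{n}.png",m*255)
E
```

```text
scene
(149, 256) [162 163 129] [ 31  53 163]
(245, 250) [158 158 137] [ 30  34 158]
(318, 236) [141 135 103] [ 25  69 141]
(430, 156) [88 78 60] [19 81 88]
(392, 194) [162 163 126] [ 31  58 163]
(226, 347) [161 162 166] [114   8 166]
(386, 328) [162 163 166] [113   6 166]
(490, 250) [162 163 164] [105   3 164]
(100, 300) [164 115  67] [ 15 151 164]
[519   0  17  16 174] [527.5   5.7] [[0.0373 0.801 ]]
[ 573    0   67   97 4075] [613.2  35.3] [[0.2357 0.9054]]
[532  24  23  48 437] [543.2  46.8] [[0.2004 0.7081]]
[541  33  39  48 571] [560.3  51. ] [[0.2315 0.7337]]
[ 165   48  129   83 3569] [227.2  95.3] [[ 0.0456 -0.0175]]
[562  69  23  49 316] [571.5  93.1] [[0.364 0.643]]
[568  85  40  38 768] [587.7 102.3] [[0.4031 0.6527]]
[416 140  27  21 454] [429.2 150.9] [[0.3776 0.2632]]
[378 176  28  29 666] [391.2 189.6] [[0.4307 0.1457]]
[ 427  197  129   91 6074] [490.  241.2] [[0.6054 0.2314]]
[309 213  26  32 490] [321.4 228.9] [[ 0.4543 -0.0061]]
[376 217  18  19 286] [384.2 226.1] [[0.4972 0.0909]]
[ 224  228   44   42 1321] [244.7 246.2] [[ 0.4298 -0.134 ]]
[ 126  237   47   44 13
[... 1035 characters left out ...]
16]]
[ 255  157   59   41 1893] [283.9 176.4] [[ 0.5796 -0.2164]]
[ 343  190   41   38 1098] [363.9 206.7] [[ 0.4284 -0.1331]]
[309 211  20  23 271] [318.5 220.9] [[ 0.5084 -0.0935]]
[ 543  222   97  101 3919] [584.5 276.9] [[0.0674 0.027 ]]
[ 197  228   56   68 3076] [225.3 262. ] [[0.6571 0.009 ]]
[339 242  25  34 540] [350.5 258.8] [[ 0.4523 -0.0042]]
[303 280  20  22 356] [312.4 290.3] [[0.5113 0.0644]]
[ 350  319   36   37 1069] [367.  336.5] [[0.428  0.1492]]
[  195   331    89   132 10053] [241.4 397.7] [[0.5974 0.2555]]
[  0 344  15  24 188] [  4.8 358.3] [[0.9666 0.2181]]
[   0  387   81   93 4835] [ 32.9 444.2] [[0.8699 0.3483]]
[394 388  27  42 711] [407.  408.5] [[0.3769 0.2642]]
```

```bash
cat >> h.py <<'E'
def delta(x,y,z,yaw=None):
    """tool shift & turn to reach TCP (x,y,z), pointing straight down, tool-y axis along world angle yaw (deg, mod 180)"""
    s=robot.read_state(); Rm=R.from_rotvec(s["orientation"]); p=s["tool_pos"]
    cur=np.degrees(np.arctan2(*Rm.as_matrix()[[1,0],1]))
    if yaw is None: yaw=cur
    else: yaw=cur+(yaw-cur+90)%180-90
    a=np.radians(yaw); yv=np.array([np.cos(a),np.sin(a),0]); zv=np.array([0,0,-1.]); xv=np.cross(yv,zv)
    T=R.from_matrix(np.c_[xv,yv,zv])
    print("cur",p.round(4),"yaw_y",round(cur,1),"q",s["q"].round(2),"open",round(s["opening"],4),"t",s["t"])
    print("-> shift",Rm.inv().apply(np.array([x,y,z])-p).round(4),"turn",(Rm.inv()*T).as_rotvec().round(3),"yaw",round(yaw,1))
E
python3 -c "
from h import *
delta(.47,.2,.3,80)"
```

```text
cur [0.1679 0.5758 0.2321] yaw_y 73.7 q [ 1.2   0.13  1.49 -0.    1.52 -0.09] open 0.0925 t 0.25
-> shift [-0.3952 -0.2762 -0.0676] turn [-0.001 -0.    -0.109] yaw 80.0
```

Call:
jog_arm:
  steps:
    - [0,-0.395,-0.276,-0.068,0,0,-0.11]
    - [0,-0.395,-0.276,-0.068,0,0,-0.11]
    - [0,-0.395,-0.276,-0.068,0,0,-0.11]
    - [0,-0.395,-0.276,-0.068,0,0,-0.11]
    - [0,-0.395,-0.276,-0.068,0,0,-0.11]
  force: 12

```text
t: 0.88
tool_pos: [0.3627, 0.3331, 0.2765]
orientation: [0.272, 3.13, -0.001]
force: [0.6, 0.4, 0.3]
opening: 0.0935
```

```bash
python3 -c "
from h import *
delta(.47,.18,.3,90)"
```

```text
cur [0.3627 0.3331 0.2765] yaw_y 80.1 q [ 0.64 -0.18  1.71 -0.    1.61 -0.76] open 0.0935 t 0.875
-> shift [-0.1322 -0.1322 -0.0234] turn [-0.001  0.    -0.174] yaw 90.0
```

Call:
jog_arm:
  steps:
    - [0,-0.132,-0.132,-0.023,0,0,-0.17]
    - [0,-0.132,-0.132,-0.023,0,0,-0.17]
    - [0,-0.132,-0.132,-0.023,0,0,-0.17]
    - [0,-0.132,-0.132,-0.023,0,0,-0.17]
    - [0,-0.132,-0.132,-0.023,0,0,-0.17]

```text
t: 1.5
tool_pos: [0.4699, 0.1801, 0.2994]
orientation: [-0.008, -3.141, 0.0]
force: [0.2, 0.4, 0.1]
opening: 0.0932
```

```bash
python3 -c "
from h import *
c=cam('wrist','w1')
import pickle; pickle.dump(c,open('w1.pkl','wb'))
delta(.45,-.14,.3,90)"
```

```text
cur [0.4694 0.1809 0.2993] yaw_y 89.8 q [ 0.27 -0.15  1.65 -0.    1.65 -1.3 ] open 0.0934 t 1.55
-> shift [ 0.0183 -0.321  -0.0006] turn [-0.    -0.001 -0.003] yaw 90.0
```

View pics/w1.png

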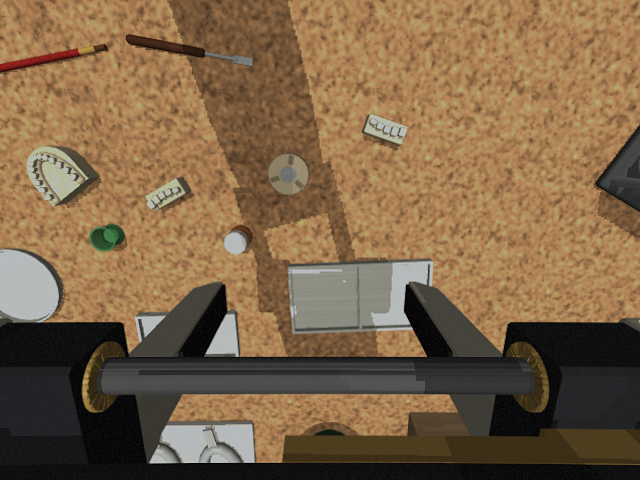

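The w1 view shows quad (385,129), puck (288,174), quad (167,194), an arch (60,176), the long tray's inner side (290–433, 261–333), the jar (236,240) and the dappen dish (107,237). Next I'll look over the arches.

Call:
jog_arm:
  steps:
    - [0,0.018,-0.321,0,0,0,0]
    - [0,0.018,-0.321,0,0,0,0]
    - [0,0.018,-0.321,0,0,0,0]
    - [0,0.018,-0.321,0,0,0,0]
    - [0,0.018,-0.321,0,0,0,0]

```text
t: 2.17
tool_pos: [0.4506, -0.1315, 0.2993]
orientation: [-0.0, -3.142, -0.0]
force: [0.9, -0.3, -0.3]
opening: 0.093
```

```bash
python3 -c "
from h import *
c=cam('wrist','w2')
import pickle; pickle.dump(c,open('w2.pkl','wb'))
delta(.45,-.14,.3,90)"
```

```text
cur [ 0.4494 -0.1385  0.2989] yaw_y 89.7 q [-0.4  -0.24  1.73 -0.    1.66 -1.97] open 0.0932 t 2.225
-> shift [-0.0006 -0.0015 -0.0011] turn [-0.004 -0.002 -0.005] yaw 90.0
```

View pics/w2.png

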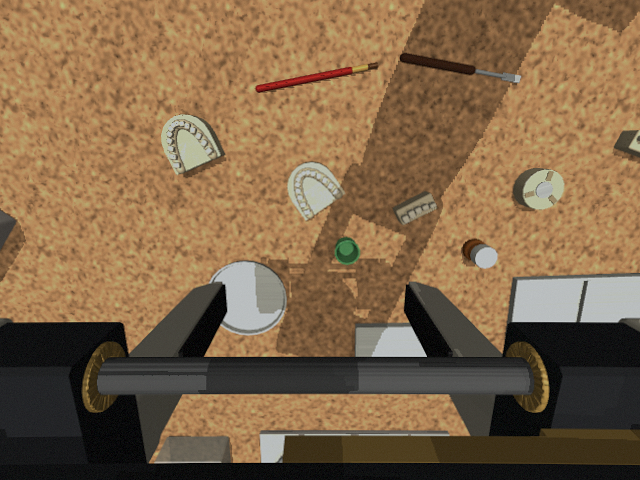

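```bash
cat > meas.py <<'E'
from h import *
def comps(c,extra=None):
    hsv=cv2.cvtColor(cv2.GaussianBlur(c["image"],(3,3),0),cv2.COLOR_RGB2HSV)
    m=((hsv[...,1]<95)&(hsv[...,2]>60)).astype(np.uint8)
    if extra: m[extra:]=0
    m=cv2.morphologyEx(m,cv2.MORPH_CLOSE,np.ones((5,5)))
    cs,_=cv2.findContours(m,cv2.RETR_EXTERNAL,cv2.CHAIN_APPROX_NONE)
    return m,[k for k in cs if cv2.contourArea(k)>250]
def rect(c,k,z):
    P=toplane(c,k.reshape(-1,2),z)
    hull=cv2.convexHull((P*1000).astype(np.float32))
    (cx,cy),(w,h),a=cv2.minAreaRect(hull)
    return np.array([cx,cy,w,h,a]).round(1),hull.reshape(-1,2)
if __name__=="__main__":
    import sys,pickle
    c=cam("wrist","w_"+sys.argv[1]); pickle.dump(c,open(sys.argv[1]+".pkl","wb"))
    m,cs=comps(c,int(sys.argv[2]) if len(sys.argv)>2 else 330)
    cv2.imwrite("pics/wm_%s.png"%sys.argv[1],m*255)
    for k in cs:
        M=cv2.moments(k)
        print("px",round(M["m10"]/M["m00"]),round(M["m01"]/M["m00"]),"A",cv2.contourArea(k),"z24",rect(c,k,.024)[0],"z12",rect(c,k,.012)[0])
    delta(.45,-.14,.3,90)
E
python3 meas.py w3
```

```text
px 441 308 A 1351.5 z24 [590.4  26.9 118.2  37.2  44.1] z12 [596.6  31.5 121.5  38.3  44.1]
px 580 299 A 5732.5 z24 [581.1 213.2  82.4 169.1   2. ] z12 [587.  223.   84.7 173.9   2. ]
px 239 300 A 5387.5 z24 [ 570.2 -267.4  193.9   98.    89.8] z12 [ 575.8 -271.   199.4  100.7   89.8]
px 491 257 A 507.5 z24 [514.8  86.7  37.3  29.6  47.3] z12 [518.9  93.   38.3  30.4  47.3]
px 8 232 A 693.0 z24 [ 489.3 -525.9   27.5   76.1   75.4] z12 [ 492.6 -536.8   28.3   78.2   75.4]
px 421 208 A 765.5 z24 [451.4  -7.9  26.6  49.6  28.9] z12 [453.6  -4.3  27.4  51.   28.9]
px 546 188 A 1624.0 z24 [429.  140.5  61.3  48.4  89.5] z12 [430.7 148.3  63.   49.8  89.5]
px 319 190 A 2128.0 z24 [ 426.2 -136.6   61.    61.1   34.8] z12 [ 427.7 -136.6   62.7   62.8   34.8]
px 633 141 A 250.5 z24 [373.1 232.9  23.2  22.5  72.2] z12 [373.2 243.3  23.8  23.1  72.2]
px 196 145 A 2504.5 z24 [ 371.8 -281.8   61.2   65.3   22.7] z12 [ 371.8 -285.8   62.9   67.1   22.7]
px 508 76 A 254.5 z24 [301.8  71.6  52.7   8.6  80.1] z12 [299.9  77.5  54.2   8.8  80.1]
cur [ 0.4499 -0.1351  0.2989] yaw_y 89.6 q [-0.4  -0.24  1.73 -0.    1.66 -1.96] open 0.0928 t 2.275
-> shift [-0.0001 -0.0049 -0.0011] turn [-0.002 -0.002 -0.007] yaw 90.0
```

View pics/wm_w3.png

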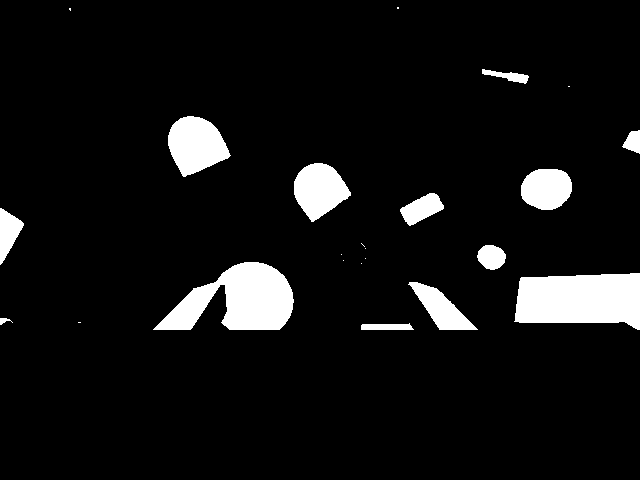

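Two views agree on arch_b: box centre about (426,-137) mm, sides 61×61 mm as expected, rear pointing at about 35°. I'll go above it with the jaw axis at −55°.

```bash
cat >> h.py <<'E'
def deltaf(x,y,z,yaw):
    s=robot.read_state(); Rm=R.from_rotvec(s["orientation"]); p=s["tool_pos"]; M=Rm.as_matrix()
    cur=np.degrees(np.arctan2(M[1,1],M[0,1]))
    print("cur",p.round(4),"yaw_y",round(cur,1),"tilt",np.degrees(np.arccos(min(1,-M[2,2]))).round(2),"q",s["q"].round(2),"open",round(s["opening"],4),"F",s["force"].round(1),"t",s["t"])
    print("-> shift",Rm.inv().apply(np.array([x,y,z])-p).round(4),"rz",np.radians(cur-yaw).round(3),"(or +-pi)")
E
python3 - <<'E'
from h import *
import pickle
deltaf(.433,-.132,.16,-55)
c=pickle.load(open('w3.pkl','rb')); print(toplane(c,[(347,246)],.026))
E
```

```text
cur [ 0.4499 -0.1351  0.2989] yaw_y 89.6 tilt 0.13 q [-0.4  -0.24  1.73 -0.    1.66 -1.96] open 0.0928 F [-0.7  0.  -1. ] t 2.275
-> shift [0.0167 0.0032 0.1389] rz 2.523 (or +-pi)
[[ 0.49949463 -0.09954534]]
```

Call:
jog_arm:
  steps:
    - [0,0.017,0.003,0.05,0,0,2.52]
    - [0,0.017,0.003,0.1,0,0,2.52]
    - [0,0.017,0.003,0.139,0,0,2.52]
    - [0,0.017,0.003,0.139,0,0,2.52]
    - [0,0.017,0.003,0.139,0,0,2.52]
  force: 15

```text
t: 2.9
tool_pos: [0.4325, -0.1293, 0.1588]
orientation: [-1.428, -2.796, 0.001]
force: [0.2, 0.5, -0.4]
opening: 0.093
```

Call:
jog_arm:
  steps:
    - [0,0,0,0,0,0,1.63]
    - [0,0,0,0,0,0,1.63]
    - [0,0,0,0,0,0,1.63]
    - [0,0,0,0,0,0,1.63]
    - [0,0,0,0,0,0,1.63]

```text
t: 3.52
tool_pos: [0.4329, -0.1268, 0.1587]
orientation: [-2.537, -1.85, 0.002]
force: [-0.4, -1.8, 0.0]
opening: 0.0924
```

```bash
python3 - <<'E'
from h import *
deltaf(.433,-.132,.16,-55)
E
```

```text
cur [ 0.4329 -0.1268  0.1587] yaw_y -17.8 tilt 0.11 q [-0.4  -0.24  1.98 -0.    1.4  -0.09] open 0.0924 F [-0.4 -1.8  0. ] t 3.525
-> shift [-0.005   0.0017 -0.0013] rz 0.649 (or +-pi)
```

Call:
jog_arm:
  steps:
    - [0,-0.005,0.002,0,0,0,0.65]
    - [0,-0.005,0.002,0,0,0,0.65]
    - [0,-0.005,0.002,0,0,0,0.65]
    - [0,-0.005,0.002,0,0,0,0.65]
    - [0,-0.005,0.002,0,0,0,0.65]

```text
t: 4.15
tool_pos: [0.4335, -0.13, 0.1585]
orientation: [-2.994, -0.948, 0.003]
force: [0.0, 0.5, -0.0]
opening: 0.0926
```

```bash
python3 meas.py w4; python3 - <<'E'
from h import *
deltaf(.433,-.132,.023,-55)
E
```

```text
px 441 308 A 1351.5 z24 [ 442.1 -262.2   79.5   25.2   79.2] z12 [ 439.8 -269.6   82.8   26.2   79.2]
px 189 308 A 1370.5 z24 [311.8 -77.6  25.2  79.7  81.1] z12 [304.  -77.3  26.3  83.   81.1]
px 317 241 A 4366.0 z24 [ 427.8 -135.8   62.9   60.7   35.2] z12 [ 424.9 -138.    65.6   63.3   35.2]
px 31 215 A 451.5 z24 [311.3  70.1  51.7   8.8  81. ] z12 [303.5  76.6  53.9   9.1  81. ]
px 330 132 A 1439.0 z24 [509.3 -91.1  32.8  33.1  35.1] z12 [509.8 -91.4  34.2  34.4  35.1]
px 202 127 A 1835.5 z24 [454.4  -7.1  21.8  53.8  28.3] z12 [452.6  -3.8  22.7  56.   28.3]
px 514 152 A 14924.5 z24 [ 578.7 -221.6  107.8  107.    81.8] z12 [ 582.1 -227.3  112.3  111.4   81.8]
px 25 36 A 3185.5 z24 [435.8 126.1  47.2  38.2  20.2] z12 [433.3 135.   49.2  39.8  20.2]
cur [ 0.4335 -0.1303  0.1585] yaw_y -54.8 q [-0.41 -0.23  1.97 -0.    1.4   0.55] open 0.0931 t 4.2
-> shift [ 0.0078  0.0172 -0.1415] turn [-0.001  0.002  0.615] yaw -90.0
cur [ 0.4335 -0.1303  0.1585] yaw_y -54.8 tilt 0.12 q [-0.41 -0.23  1.97 -0.    1.4   0.55] open 0.0931 F [0.2 0.2 0.3] t 4.2
-> shift [-0.0012  0.0013  0.1355] rz 0.004 (or +-pi)
```

View pics/w_w4.png

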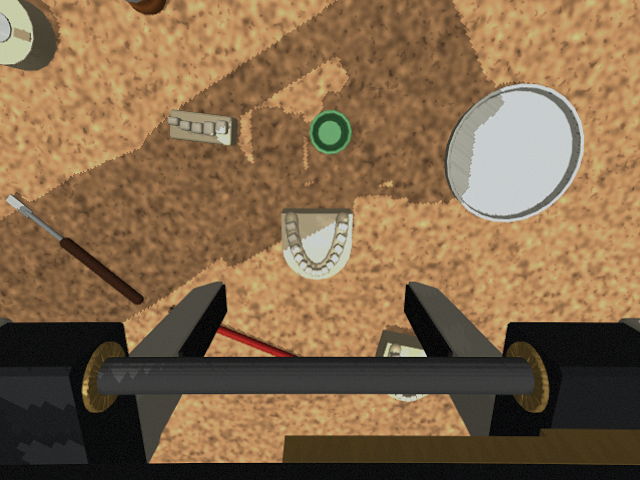

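The w4 view has the arch square to the jaws at (317,243), sides at columns 282–352. The refined grasp point (433,−132) mm and yaw of 35.2° match the earlier fix, so I'll descend.

Call:
jog_arm:
  steps:
    - [0,-0.001,0.001,0.05,0,0,0]
    - [0,-0.001,0.001,0.09,0,0,0]
    - [0,-0.001,0.001,0.12,0,0,0]
    - [0,-0.001,0.001,0.135,0,0,0]
    - [0,-0.001,0.001,0.135,0,0,0]

```text
t: 4.82
tool_pos: [0.4324, -0.1309, 0.0229]
orientation: [-2.991, -0.952, 0.005]
force: [-0.3, 0.3, -0.3]
opening: 0.0928
```

Call:
jog_arm:
  steps:
    - [1,0,0,0,0,0,0]
    - [1,0,0,0,0,0,0]
    - [1,0,0,0,0,0,0]
    - [1,0,0,0,0,0,0]
    - [1,0,0,0,0,0,0]

```text
t: 5.45
tool_pos: [0.4328, -0.1311, 0.0234]
orientation: [-2.992, -0.952, 0.004]
force: [-0.6, 0.4, 4.4]
opening: 0.0599
```

```bash
python3 - <<'E'
from h import *
deltaf(.433,-.132,.023,-55)
cam('side','s1')
E
```

```text
cur [ 0.4328 -0.1311  0.0234] yaw_y -54.7 tilt 0.18 q [-0.41 -0.05  2.08 -0.    1.12  0.55] open 0.0599 F [-0.6  0.4  4.4] t 5.45
-> shift [-0.0004  0.0009  0.0004] rz 0.005 (or +-pi)
```

View pics/s1.png

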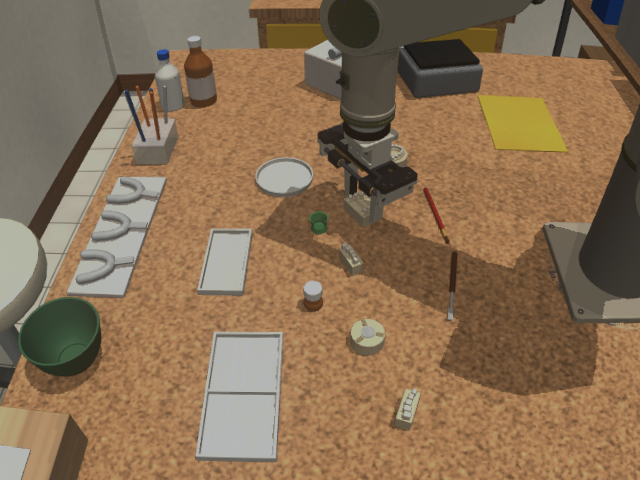

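Call:
jog_arm:
  steps:
    - [1,0,0,-0.015,0,0,0]
    - [1,0,0,-0.04,0,0,0]
    - [1,0,0,-0.08,0,0,0]
    - [1,0,0,-0.1,0,0,0]
    - [1,0,0,-0.1,0,0,0]

```text
t: 6.12
tool_pos: [0.4345, -0.1318, 0.1257]
orientation: [2.993, 0.952, 0.001]
force: [-0.5, 0.2, -2.6]
opening: 0.0601
```

```bash
python3 - <<'E'
from h import *
c=cam('wrist','w5')
for n in ["scene","side"]:
    c=cam(n); hsv=cv2.cvtColor(c["image"],cv2.COLOR_RGB2HSV)
    m=((hsv[...,1]<95)&(hsv[...,2]>60)).astype(np.uint8)
    m=cv2.morphologyEx(m,cv2.MORPH_CLOSE,np.ones((3,3)))
    cs,_=cv2.findContours(m,cv2.RETR_EXTERNAL,cv2.CHAIN_APPROX_NONE)
    for nm,ref in [("long",(.6,.24)),("narrow",(.66,0)),("dish",(.582,-.227))]:
        px=project(c,[(ref[0],ref[1],.008)])[0]
        k=[k for k in cs if cv2.pointPolygonTest(k,(float(px[0]),float(px[1])),False)>0][0]
        h=cv2.convexHull(k)
        for e in range(2,30):
            q=cv2.approxPolyDP(h,e,True)
            if len(q)<=4: break
        q=q.reshape(-1,2)
        if nm!="dish": print(n,nm,q.tolist(),(toplane(c,q,.012)*1000).round(0).tolist(), (toplane(c,q,.0)*1000).round(0).tolist())
        else:
            el=cv2.fitEllipse(k); print(n,nm,el, toplane(c,[el[0]],.009))
deltaf(.6,.28,.2,0)
E
```

```text
scene long [[555, 236], [465, 287], [427, 243], [515, 197]] [[646.0, 339.0], [659.0, 141.0], [559.0, 136.0], [545.0, 336.0]] [[641.0, 350.0], [654.0, 148.0], [552.0, 143.0], [538.0, 346.0]]
scene narrow [[412, 289], [437, 328], [357, 368], [333, 326]] [[624.0, 65.0], [699.0, 61.0], [700.0, -75.0], [625.0, -74.0]] [[618.0, 71.0], [694.0, 66.0], [695.0, -72.0], [619.0, -71.0]]
scene dish ((225.2838897705078, 347.47882080078125), (69.41786193847656, 78.37327575683594), 66.77547454833984) [[ 0.58369822 -0.2279367 ]]
side long [[282, 332], [276, 461], [197, 460], [213, 332]] [[552.0, 144.0], [543.0, 342.0], [643.0, 347.0], [654.0, 148.0]] [[554.0, 135.0], [545.0, 337.0], [646.0, 342.0], [657.0, 139.0]]
side narrow [[250, 228], [242, 295], [198, 294], [210, 229]] [[627.0, -74.0], [620.0, 76.0], [690.0, 77.0], [697.0, -70.0]] [[630.0, -87.0], [623.0, 66.0], [694.0, 67.0], [701.0, -83.0]]
side dish ((283.91204833984375, 176.5289764404297), (39.513980865478516, 57.80009841918945), 85.8253402709961) [[ 0.58036125 -0.22232397]]
cur [ 0.4323 -0.1309  0.1223] yaw_y -54.7 tilt 0.28 q [-0.41 -0.19  2.01  0.    1.33  0.55] open 0.0598 F [-0.4  0.3 -2.1] t 6.275
-> shift [ 0.3741 -0.2388 -0.0776] rz -0.955 (or +-pi)
```

View pics/w5.png

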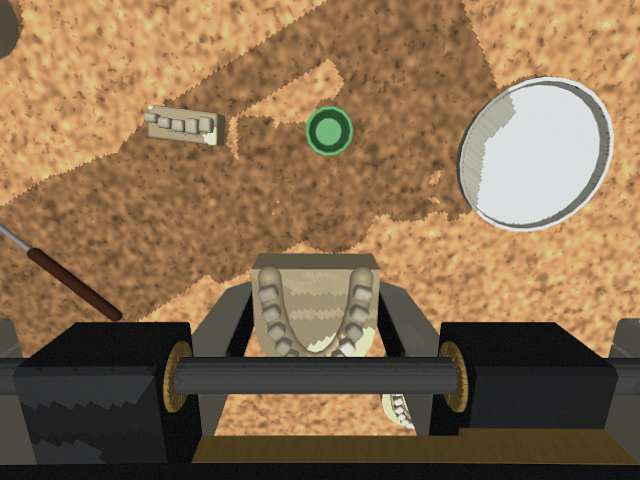

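The arch is held at 60 mm. The w5 view shows it level between the fingers, teeth up. Merging both cameras puts the long tray at about (600,242) mm with 3° yaw. I'll set the arch in the +y bay at about 45° to the tray, so the fingers clear the walls.

```bash
python3 - <<'E'
from h import *
deltaf(.5975,.289,.13,-42)
E
```

```text
cur [ 0.4323 -0.1309  0.1223] yaw_y -54.7 tilt 0.28 q [-0.41 -0.19  2.01  0.    1.33  0.55] open 0.0598 F [-0.4  0.3 -2.1] t 6.275
-> shift [ 0.3774 -0.2473 -0.0076] rz -0.222 (or +-pi)
```

Call:
jog_arm:
  steps:
    - [1,0.02,-0.013,-0.008,0,0,-0.02]
    - [1,0.055,-0.036,-0.008,0,0,-0.05]
    - [1,0.1,-0.066,-0.008,0,0,-0.1]
    - [1,0.145,-0.095,-0.008,0,0,-0.15]
    - [1,0.19,-0.125,-0.008,0,0,-0.22]

```text
t: 6.9
tool_pos: [0.5146, 0.0825, 0.1287]
orientation: [-2.866, -1.276, 0.009]
force: [1.0, -0.8, -1.0]
opening: 0.06
```

```bash
python3 - <<'E'
from h import *
deltaf(.5975,.289,.13,-42)
E
```

```text
cur [0.5146 0.0825 0.1287] yaw_y -42.0 tilt 0.42 q [ 0.06 -0.    1.82  0.    1.33  0.79] open 0.06 F [ 1.  -0.8 -1. ] t 6.9
-> shift [ 0.209  -0.0765 -0.0016] rz 0.0 (or +-pi)
```

Call:
jog_arm:
  steps:
    - [1,0.05,-0.018,-0.001,0,0,0]
    - [1,0.1,-0.036,-0.001,0,0,0]
    - [1,0.15,-0.055,-0.001,0,0,0]
    - [1,0.185,-0.068,-0.001,0,0,0]
    - [1,0.205,-0.075,-0.001,0,0,0]

```text
t: 7.52
tool_pos: [0.5951, 0.2867, 0.1268]
orientation: [-2.864, -1.278, 0.014]
force: [-0.4, -0.3, -1.2]
opening: 0.0598
```

Call:
jog_arm:
  steps:
    - [1,0.004,-0.002,0,0,0,0]
    - [1,0.004,-0.002,0,0,0,0]

```text
t: 7.78
tool_pos: [0.5951, 0.2904, 0.1249]
orientation: [-2.864, -1.279, 0.019]
force: [0.2, -0.5, -1.3]
opening: 0.0598
```

```bash
python3 - <<'E'
from h import *
cam('wrist','w6');cam('scene','sc6');cam('side','sd6')
deltaf(.5975,.289,.0275,-42)
E
```

```text
cur [0.5959 0.2899 0.1264] yaw_y -41.9 tilt 0.64 q [0.37 0.37 1.4  0.   1.38 1.1 ] open 0.06 F [ 0.1  0.6 -1.4] t 7.925
-> shift [0.0011 0.0026 0.0989] rz 0.001 (or +-pi)
```

View pics/w6.png

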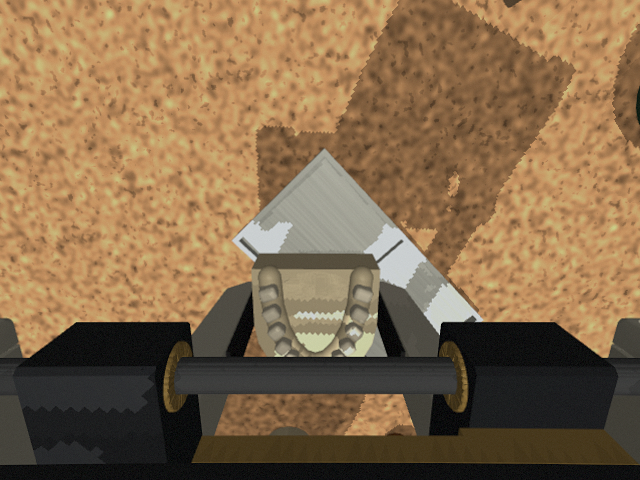

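View pics/sd6.png

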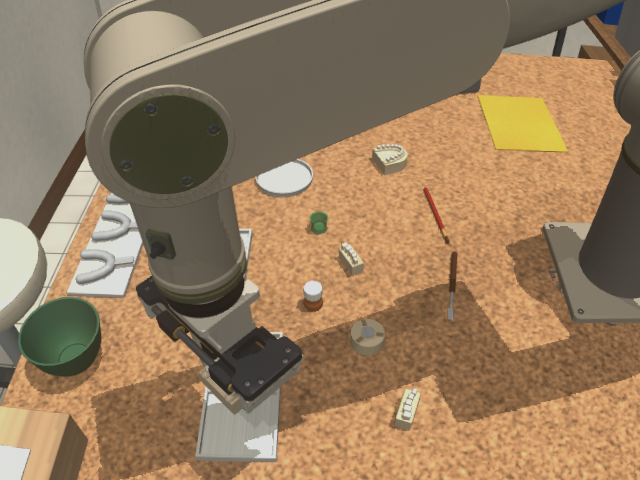

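```bash
python3 - <<'E'
from h import *
c=cam('wrist')
print(toplane(c,[(324,150),(234,240)],.012), toplane(c,[(404,240)],.012))
E
```

```text
[[0.64760491 0.33859153]
 [0.54808714 0.33458556]] [[0.64910257 0.24427324]]
```

```bash
python3 - <<'E'
from h import *
delta(.5985,.288,.030,-42)
E
```

```text
cur [0.5961 0.29   0.1267] yaw_y -42.0 q [0.37 0.37 1.4  0.   1.38 1.1 ] open 0.06 t 7.975
-> shift [0.0008 0.0039 0.0967] turn [-0.008  0.007  0.001] yaw -42.0
```

Call:
jog_arm:
  steps:
    - [1,0.001,0.004,0.025,-0.008,0.007,0]
    - [1,0.001,0.004,0.05,-0.008,0.007,0]
    - [1,0.001,0.004,0.075,-0.008,0.007,0]
    - [1,0.001,0.004,0.09,-0.008,0.007,0]
    - [1,0.001,0.004,0.096,-0.008,0.007,0]

```text
t: 8.6
tool_pos: [0.5983, 0.2876, 0.0299]
orientation: [-2.87, -1.278, 0.002]
force: [0.0, 0.1, -0.8]
opening: 0.0596
```

```bash
python3 - <<'E'
from h import *
delta(.5985,.288,.0275,-42)
E
```

```text
cur [0.5983 0.2876 0.0299] yaw_y -42.0 q [0.37 0.47 1.46 0.   1.21 1.1 ] open 0.0596 t 8.6
-> shift [ 0.0005 -0.0001  0.0024] turn [-0.001  0.001  0.   ] yaw -42.0
```

Call:
jog_arm:
  steps:
    - [1,0,0,0.001,0,0,0]
    - [1,0,0,0.002,0,0,0]
    - [1,0,0,0.0025,0,0,0]
    - [1,0,0,0.003,0,0,0]

```text
t: 9.1
tool_pos: [0.5987, 0.2878, 0.0275]
orientation: [-2.87, -1.278, 0.0]
force: [0.4, -0.3, 5.3]
opening: 0.0597
```

Contact: Fz went from −1 N to +5 N at the expected height. I'll open partway and then rise.

Call:
jog_arm:
  steps:
    - [0.3,0,0,0,0,0,0]
    - [0.18,0,0,0,0,0,0]
    - [0.18,0,0,0,0,0,0]
    - [0.18,0,0,-0.003,0,0,0]
    - [0.18,0,0,-0.02,0,0,0]

```text
t: 9.72
tool_pos: [0.5975, 0.2873, 0.0467]
orientation: [-2.869, -1.278, 0.005]
force: [-0.4, 0.6, -0.6]
opening: 0.0762
```

```bash
python3 - <<'E'
from h import *
deltaf(.5985,.288,.12,-42)
# arch_a estimate from w3: rear dir 23.5
E
```

```text
cur [0.5975 0.2873 0.0467] yaw_y -42.0 tilt 0.17 q [0.37 0.45 1.46 0.   1.24 1.1 ] open 0.0762 F [-0.4  0.6 -0.6] t 9.725
-> shift [ 0.001   0.0001 -0.0733] rz 0.0 (or +-pi)
```

Call:
jog_arm:
  steps:
    - [0.18,0,0,-0.04,0,0,0]
    - [0.18,0,0,-0.09,0,0,0]
    - [0,0,0,-0.12,0,0,0]

```text
t: 10.1
tool_pos: [0.5993, 0.288, 0.1718]
orientation: [-2.87, -1.278, -0.004]
force: [0.8, 0.5, 0.9]
opening: 0.0824
```

```bash
python3 - <<'E'
from h import *
c=cam('wrist','w7')
delta(.379,-.279,.16,-67)
E
```

```text
cur [0.6009 0.2886 0.1762] yaw_y -42.0 q [0.37 0.33 1.36 0.   1.44 1.1 ] open 0.0858 t 10.15
-> shift [-0.5705  0.2146  0.0131] turn [ 0.002 -0.007  0.437] yaw -67.0
```

View pics/w7.png

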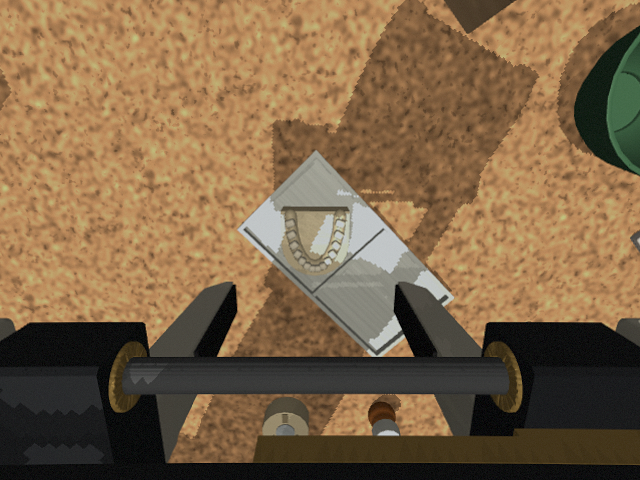

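```bash
python3 - <<'E'
from h import *
c=cam('wrist','w8')
print("rear",toplane(c,[(284,207),(349,207)],.028),"front",toplane(c,[(318,276)],.028),"corner,left,divend",toplane(c,[(316,151),(239,230),(383,229),(313,292)],.012))
delta(.379,-.279,.16,-67)
E
```

```text
rear [[0.5971166  0.32386985]
 [0.63938986 0.28581624]] front [[0.57617587 0.2558663 ]] corner,left,divend [[0.64940034 0.34006198]
 [0.54787968 0.33505487]
 [0.64890084 0.24537492]
 [0.55719243 0.24178483]]
cur [0.6009 0.2886 0.174 ] yaw_y -42.0 q [0.37 0.33 1.36 0.   1.44 1.1 ] open 0.0893 t 10.2
-> shift [-0.5705  0.2146  0.011 ] turn [ 0.002 -0.007  0.437] yaw -67.0
```

```bash
python3 -c "
import cv2
i=cv2.imread('pics/w8.png')[140:370,220:470]; cv2.imwrite('pics/w8c.png',cv2.resize(i,None,fx=3,fy=2.6,interpolation=cv2.INTER_CUBIC))"
```

```text
(no output)
```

View pics/w8c.png

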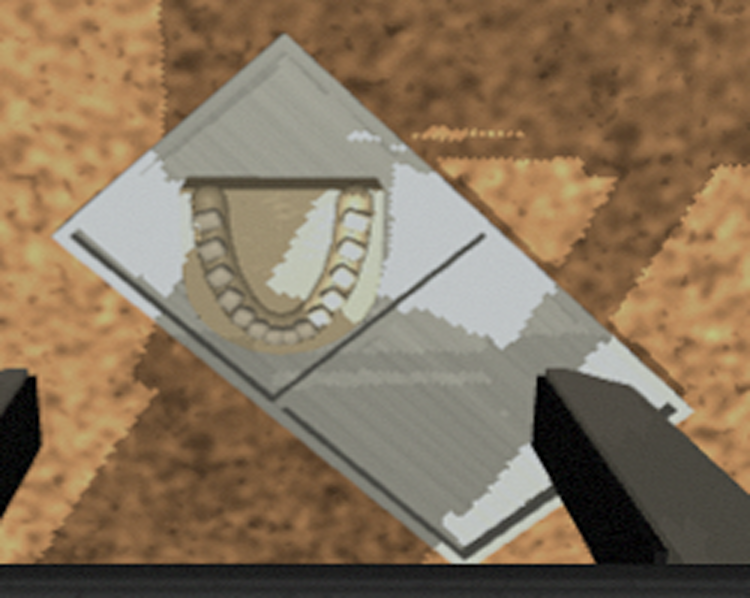

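The w8 view shows arch_b flat in the +y bay. Its rear corners are at (597,324) and (639,286) mm, inside the walls, and its front is 4–7 mm clear of the divider. On to arch_a.

Call:
jog_arm:
  steps:
    - [0,-0.57,0.215,0.011,0,-0.007,0.44]
    - [0,-0.57,0.215,0.011,0,-0.007,0.44]
    - [0,-0.57,0.215,0.011,0,-0.007,0.44]
    - [0,-0.57,0.215,0.011,0,-0.007,0.44]
    - [0,-0.57,0.215,0.011,0,-0.007,0.44]

```text
t: 10.82
tool_pos: [0.4841, -0.0057, 0.1628]
orientation: [3.078, 0.622, 0.0]
force: [0.1, -0.9, 0.6]
opening: 0.0932
```

```bash
python3 - <<'E'
from h import *
delta(.379,-.279,.16,-67)
E
```

```text
cur [ 0.4841 -0.0057  0.1628] yaw_y -67.2 q [-0.12 -0.14  1.89 -0.    1.39  1.06] open 0.0932 t 10.825
-> shift [-0.2029  0.2111  0.0031] turn [ 0.002  0.    -0.003] yaw -67.0
```

Call:
jog_arm:
  steps:
    - [0,-0.203,0.211,0.003,0,0,0]
    - [0,-0.203,0.211,0.003,0,0,0]
    - [0,-0.203,0.211,0.003,0,0,0]
    - [0,-0.203,0.211,0.003,0,0,0]
    - [0,-0.203,0.211,0.003,0,0,0]

```text
t: 11.45
tool_pos: [0.3774, -0.2809, 0.1599]
orientation: [3.078, 0.619, 0.0]
force: [0.2, -0.4, -0.5]
opening: 0.093
```

Call:
jog_arm:
  steps:
    - [0,0,0,0,0,0,0]
    - [0,0,0,0,0,0,0]

```text
t: 11.7
tool_pos: [0.3771, -0.2804, 0.1594]
orientation: [3.08, 0.618, -0.0]
force: [0.7, 0.2, -0.1]
opening: 0.0932
```

```bash
python3 meas.py w9; python3 - <<'E'
from h import *
delta(.379,-.279,.024,-67)
E
```

```text
px 441 308 A 1351.0 z24 [ 357.  -412.3   79.8   25.3   66.7] z12 [ 353.2 -419.    83.2   26.4   66.7]
px 189 308 A 1364.5 z24 [ 269.4 -203.5   25.    79.9   67.9] z12 [ 261.9 -201.5   26.    83.3   67.9]
px 626 266 A 2548.0 z24 [ 444.6 -544.9  108.7   30.7   37.3] z12 [ 444.4 -557.2  113.2   32.    37.3]
px 316 236 A 4374.5 z24 [ 373.9 -283.3   63.5   61.2   22.7] z12 [ 370.8 -284.6   66.2   63.7   22.7]
px 354 16 A 3287.0 z24 [ 538.  -244.9   23.8   87.6   22.6] z12 [ 541.7 -244.6   24.8   91.3   22.6]
px 25 10 A 1083.5 z24 [450.6 -26.9  14.1  40.4  23.5] z12 [450.6 -17.6  14.7  42.1  23.5]
cur [ 0.3775 -0.28    0.1595] yaw_y -67.2 q [-0.75 -0.18  1.93 -0.    1.39  0.43] open 0.0927 t 11.75
-> shift [ 0.1211 -0.101  -0.1406] turn [ 0.001 -0.     0.397] yaw -90.0
cur [ 0.3775 -0.28    0.1595] yaw_y -67.2 q [-0.75 -0.18  1.93 -0.    1.39  0.43] open 0.0927 t 11.75
-> shift [ 0.0018 -0.0004  0.1355] turn [ 0.001  0.    -0.004] yaw -67.0
```

View pics/w_w9.png

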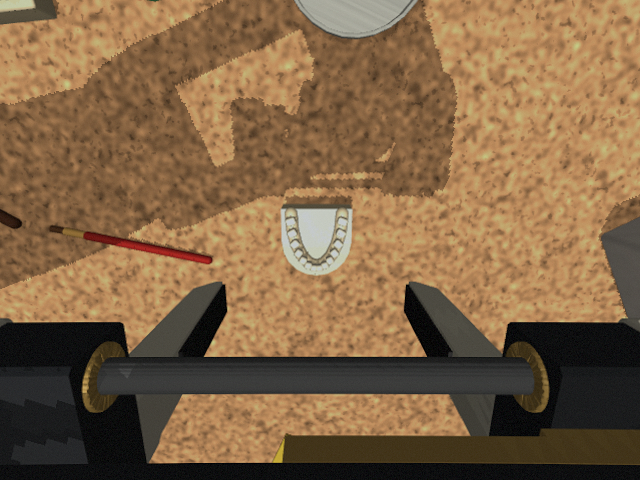

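The w9 view has arch_a square between the jaws at (316,240). The box measures 61×63 mm with yaw 22.7° and grasp point (380,−281) mm, within 3 mm of the first fix.

Call:
jog_arm:
  steps:
    - [0,0.002,0.002,0.05,0,0,0]
    - [0,0.002,0.002,0.09,0,0,0]
    - [0,0.002,0.002,0.12,0,0,0]
    - [0,0.002,0.002,0.1355,0,0,0]
    - [0,0.002,0.002,0.1355,0,0,0]

```text
t: 12.38
tool_pos: [0.3799, -0.2799, 0.0233]
orientation: [-3.078, -0.622, 0.002]
force: [0.3, -0.0, 0.9]
opening: 0.0931
```

Call:
jog_arm:
  steps:
    - [1,0,0,0,0,0,0]
    - [1,0,0,0,0,0,0]
    - [1,0,0,0,0,0,0]
    - [1,0,0,0,0,0,0]
    - [1,0,0,0,0,0,0]

```text
t: 13.0
tool_pos: [0.3802, -0.2803, 0.0239]
orientation: [-3.079, -0.622, 0.001]
force: [-0.8, 0.8, 5.0]
opening: 0.0597
```

Call:
jog_arm:
  steps:
    - [1,0,0,-0.015,0,0,0]
    - [1,0,0,-0.04,0,0,0]
    - [1,0,0,-0.08,0,0,0]
    - [1,0,0,-0.1,0,0,0]
    - [1,0,0,-0.1,0,0,0]

```text
t: 13.62
tool_pos: [0.3814, -0.2814, 0.1264]
orientation: [3.076, 0.621, 0.003]
force: [-0.0, 0.2, -0.9]
opening: 0.0599
```

```bash
python3 - <<'E'
from h import *
cam('wrist','w10')
delta(.606,.197,.13,-42)
E
```

```text
cur [ 0.3806 -0.2806  0.1246] yaw_y -67.2 q [-0.74 -0.14  1.96 -0.    1.32  0.43] open 0.0602 t 13.675
-> shift [ 0.3931 -0.3527 -0.0057] turn [ 0.001  0.    -0.439] yaw -42.0
```

Call:
jog_arm:
  steps:
    - [1,0.015,-0.013,-0.006,0,0,-0.03]
    - [1,0.05,-0.045,-0.006,0,0,-0.1]
    - [1,0.09,-0.08,-0.006,0,0,-0.2]
    - [1,0.13,-0.116,-0.006,0,0,-0.32]
    - [1,0.17,-0.152,-0.006,0,0,-0.44]

```text
t: 14.3
tool_pos: [0.4777, -0.0727, 0.1289]
orientation: [-2.867, -1.284, 0.003]
force: [-0.4, -1.3, -1.2]
opening: 0.06
```

```bash
python3 - <<'E'
from h import *
delta(.6035,.1945,.13,-42)
E
```

```text
cur [ 0.4777 -0.0727  0.1289] yaw_y -41.7 q [-0.26 -0.11  1.93 -0.    1.33  0.47] open 0.06 t 14.3
-> shift [ 0.2831 -0.0841 -0.0015] turn [-0.001  0.002  0.004] yaw -42.0
```

Call:
jog_arm:
  steps:
    - [1,0.053,-0.016,-0.001,0,0,0.004]
    - [1,0.106,-0.031,-0.001,0,0,0.004]
    - [1,0.16,-0.047,-0.001,0,0,0.004]
    - [1,0.21,-0.062,-0.001,0,0,0.004]
    - [1,0.25,-0.074,-0.001,0,0,0.004]

```text
t: 14.92
tool_pos: [0.5883, 0.165, 0.1273]
orientation: [-2.868, -1.279, 0.007]
force: [-0.5, -0.4, -2.0]
opening: 0.0594
```

Call:
jog_arm:
  steps:
    - [1,0.023,-0.007,0,0,0,0]
    - [1,0.031,-0.01,0,0,0,0]
    - [1,0.033,-0.01,0,0,0,0]

```text
t: 15.3
tool_pos: [0.6022, 0.1959, 0.126]
orientation: [-2.868, -1.28, 0.011]
force: [0.1, 0.2, -1.1]
opening: 0.0601
```

```bash
python3 - <<'E'
from h import *
cam('wrist','w11')
delta(.6035,.1945,.03,-42)
E
```

```text
cur [0.6025 0.1956 0.1264] yaw_y -41.9 q [ 0.23  0.29  1.5  -0.    1.36  0.96] open 0.06 t 15.35
-> shift [0.0004 0.0018 0.0964] turn [-0.003  0.005  0.001] yaw -42.0
```

View pics/w11.png

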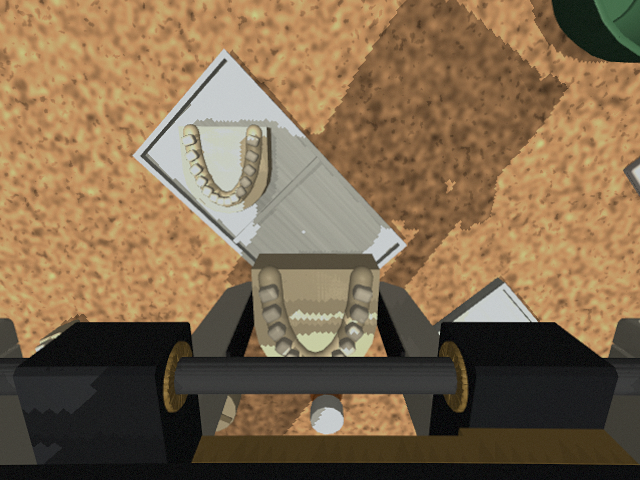

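```bash
python3 - <<'E'
from h import *
c=cam('wrist')
print(toplane(c,[(317,160),(238,233),(407,243),(225,50)],.012))
E
```

```text
[[0.64611018 0.242176  ]
 [0.56186955 0.24199938]
 [0.65653384 0.14605216]
 [0.64799438 0.33859973]]
```

Call:
jog_arm:
  steps:
    - [1,0,0.002,0.025,-0.003,0.005,0]
    - [1,0,0.002,0.05,-0.003,0.005,0]
    - [1,0,0.002,0.075,-0.003,0.005,0]
    - [1,0,0.002,0.09,-0.003,0.005,0]
    - [1,0,0.002,0.096,-0.003,0.005,0]

```text
t: 16.02
tool_pos: [0.603, 0.193, 0.03]
orientation: [-2.87, -1.278, 0.002]
force: [0.2, -0.2, -1.6]
opening: 0.0597
```

Call:
jog_arm:
  steps:
    - [1,0,0,0.001,0,0,0]
    - [1,0,0,0.002,0,0,0]
    - [1,0,0,0.0025,0,0,0]

```text
t: 16.4
tool_pos: [0.6036, 0.1932, 0.0283]
orientation: [-2.87, -1.278, -0.0]
force: [-0.6, 0.5, -1.4]
opening: 0.0598
```

Not touching yet, so I'll go a little lower.

Call:
jog_arm:
  steps:
    - [1,0,0,0.0005,0,0,0]
    - [1,0,0,0.001,0,0,0]
    - [1,0,0,0.001,0,0,0]

```text
t: 16.77
tool_pos: [0.604, 0.1933, 0.0279]
orientation: [-2.87, -1.278, -0.002]
force: [-0.5, -0.2, 3.4]
opening: 0.0599
```

Call:
jog_arm:
  steps:
    - [0.3,0,0,0,0,0,0]
    - [0.18,0,0,0,0,0,0]
    - [0.18,0,0,0,0,0,0]
    - [0.18,0,0,-0.003,0,0,0]
    - [0.18,0,0,-0.02,0,0,0]

```text
t: 17.4
tool_pos: [0.6028, 0.193, 0.0472]
orientation: [-2.869, -1.278, 0.003]
force: [0.2, 1.1, -0.2]
opening: 0.0762
```

Call:
jog_arm:
  steps:
    - [0.18,0,0,-0.04,0,0,0]
    - [0.18,0,0,-0.09,0,0,0]
    - [0.4,0,0,-0.12,0,0,0]

```text
t: 17.77
tool_pos: [0.6045, 0.1934, 0.1721]
orientation: [2.87, 1.278, 0.005]
force: [-0.5, -0.1, -1.2]
opening: 0.0704
```

```bash
python3 - <<'E'
from h import *
c=cam('wrist','w12')
delta(.453,-.005,.16,-62)
deltaf(.453,-.005,.16,-62)
E
```

```text
cur [0.6062 0.1939 0.1764] yaw_y -42.0 q [0.23 0.25 1.46 0.   1.43 0.96] open 0.0667 t 17.825
-> shift [-0.2504  0.0191  0.0147] turn [ 0.003 -0.008  0.349] yaw -62.0
cur [0.6062 0.1939 0.1764] yaw_y -42.0 tilt 0.48 q [0.23 0.25 1.46 0.   1.43 0.96] open 0.0667 F [1.6 1.  3. ] t 17.825
-> shift [-0.2504  0.0191  0.0147] rz 0.349 (or +-pi)
```

View pics/w12.png

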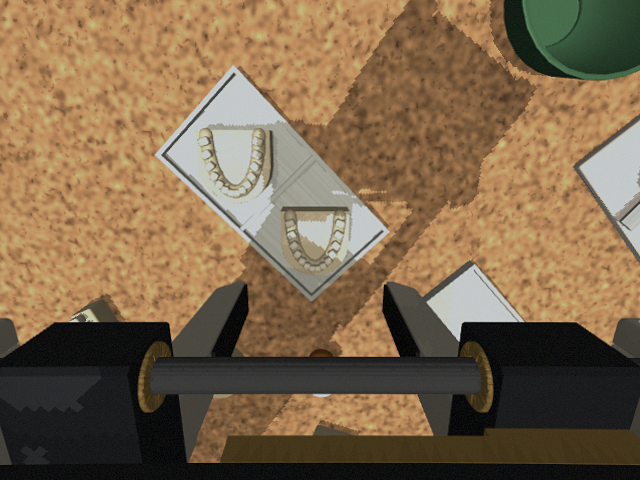

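Both arches lie flat, one per bay (w12: (233,165) and (316,240)). Next is the nearer quad. Its width axis measures about 28.5° in two views, at about (453,−6) mm.

```bash
python3 - <<'E'
from h import *
delta(.453,-.006,.16,28.5)
E
```

```text
cur [0.6062 0.1939 0.1764] yaw_y -42.0 q [0.23 0.25 1.46 0.   1.43 0.96] open 0.0667 t 17.825
-> shift [-0.2511  0.0198  0.0147] turn [ 0.008 -0.003 -1.23 ] yaw 28.5
```

Call:
jog_arm:
  steps:
    - [0.4,-0.251,0.02,0.015,0,0,-1.23]
    - [0.4,-0.251,0.02,0.015,0,0,-1.23]
    - [0.4,-0.251,0.02,0.015,0,0,-1.23]
    - [0.4,-0.251,0.02,0.015,0,0,-1.23]
    - [0.4,-0.251,0.02,0.015,0,0,-1.23]

```text
t: 18.45
tool_pos: [0.4515, -0.0084, 0.1602]
orientation: [2.002, 2.415, 0.006]
force: [0.4, 0.7, -0.6]
opening: 0.0558
```

```bash
python3 - <<'E'
from h import *
delta(.453,-.006,.16,28.5)
E
```

```text
cur [ 0.4515 -0.0084  0.1602] yaw_y 10.7 q [-0.13 -0.24  1.98  0.    1.4  -0.32] open 0.0558 t 18.45
-> shift [0.002  0.0019 0.0002] turn [ 0.006  0.003 -0.311] yaw 28.5
```

Call:
jog_arm:
  steps:
    - [0.4,0.002,0.002,0,0.006,0.003,-0.31]
    - [0.4,0.002,0.002,0,0.006,0.003,-0.31]
    - [0.4,0.002,0.002,0,0.006,0.003,-0.31]

```text
t: 18.82
tool_pos: [0.4533, -0.0061, 0.1611]
orientation: [1.608, 2.698, 0.001]
force: [-0.7, 0.3, 0.5]
opening: 0.0557
```

```bash
python3 meas.py w13;python3 - <<'E'
from h import *
delta(.453,-.006,.023,28.5)
E
```

```text
px 398 308 A 1368.5 z24 [552.3 -32.8  29.2  70.2  63.9] z12 [557.9 -36.7  30.4  73.1  63.9]
px 232 308 A 1347.5 z24 [ 421.7 -103.7   70.3   28.5   82. ] z12 [ 421.9 -110.6   73.2   29.7   82. ]
px 521 293 A 5407.0 z24 [646.7  25.8  78.   81.2   1.2] z12 [656.3  24.3  81.3  84.6   1.2]
px 316 233 A 1357.0 z24 [453.3  -4.6  21.1  51.6  28.4] z12 [454.8  -7.3  22.   53.8  28.4]
px 432 180 A 1182.5 z24 [515.4  81.1  33.9  30.2   3.4] z12 [519.6  81.9  35.3  31.4   3.4]
px 198 40 A 602.0 z24 [306.   79.2  52.1   8.2  80.7] z12 [301.5  79.9  54.3   8.5  80.7]
px 384 46 A 4107.5 z24 [429.5 145.2  50.4  51.3  28.3] z12 [430.  148.6  52.4  53.4  28.3]
px 586 95 A 17275.0 z24 [592.4 196.7 105.1 118.9   2.6] z12 [599.7 202.3 109.5 123.8   2.6]
cur [ 0.4533 -0.006   0.1609] yaw_y 28.3 q [-0.13 -0.23  1.97  0.    1.4  -0.62] open 0.0557 t 18.875
-> shift [-0.1164 -0.0663 -0.1392] turn [ 1.000e-03  1.000e-03 -1.077e+00] yaw 90.0
cur [ 0.4533 -0.006   0.1609] yaw_y 28.3 q [-0.13 -0.23  1.97  0.    1.4  -0.62] open 0.0557 t 18.875
-> shift [ 0.0002 -0.0004  0.1379] turn [ 0.001  0.    -0.004] yaw 28.5
```

View pics/w_w13.png

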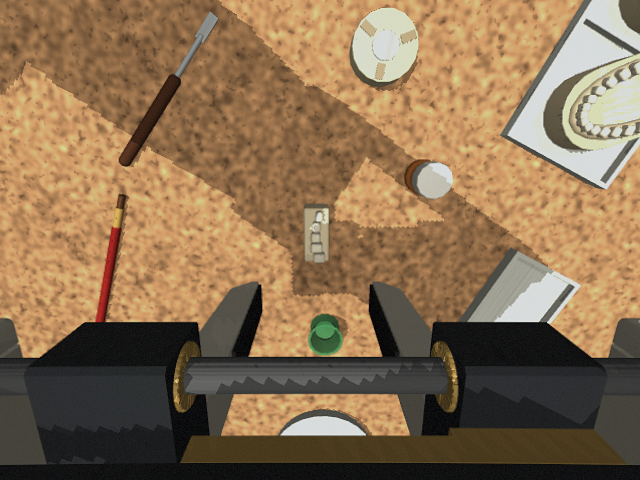

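The quad stands square between the jaws at (316,234), 21 mm wide. The w13 fix, (454,−6) mm, matches the plan to about 1 mm, so I'll descend and grip.

Call:
jog_arm:
  steps:
    - [0.4,0,0,0.05,0,0,0]
    - [0.4,0,0,0.09,0,0,0]
    - [0.4,0,0,0.12,0,0,0]
    - [0.4,0,0,0.1375,0,0,0]
    - [0.4,0,0,0.1375,0,0,0]
  force: 12

```text
t: 19.5
tool_pos: [0.4521, -0.0058, 0.0222]
orientation: [-1.613, -2.693, 0.001]
force: [-0.6, -1.2, 0.0]
opening: 0.0558
```

Call:
jog_arm:
  steps:
    - [1,0,0,0,0,0,0]
    - [1,0,0,0,0,0,0]
    - [1,0,0,0,0,0,0]
    - [1,0,0,0,0,0,0]
    - [1,0,0,0,0,0,0]

```text
t: 20.12
tool_pos: [0.4525, -0.0058, 0.0227]
orientation: [-1.614, -2.694, 0.0]
force: [-0.2, 0.7, 4.1]
opening: 0.0221
```

Call:
jog_arm:
  steps:
    - [1,0,0,-0.015,0,0,0]
    - [1,0,0,-0.04,0,0,0]
    - [1,0,0,-0.08,0,0,0]
    - [1,0,0,-0.1,0,0,0]
    - [1,0,0,-0.1,0,0,0]

```text
t: 20.75
tool_pos: [0.4543, -0.0061, 0.1253]
orientation: [1.613, 2.693, 0.003]
force: [-0.6, -0.5, -0.1]
opening: 0.0219
```

```bash
python3 - <<'E'
from h import *
cam('wrist','w14')
delta(.661,-.037,.13,2)
E
```

```text
cur [ 0.4532 -0.0059  0.1236] yaw_y 28.2 q [-0.13 -0.2   2.01  0.    1.33 -0.62] open 0.0219 t 20.8
-> shift [-0.1254  0.1685 -0.0063] turn [ 0.001 -0.     0.456] yaw 2.0
```

View pics/w14.png

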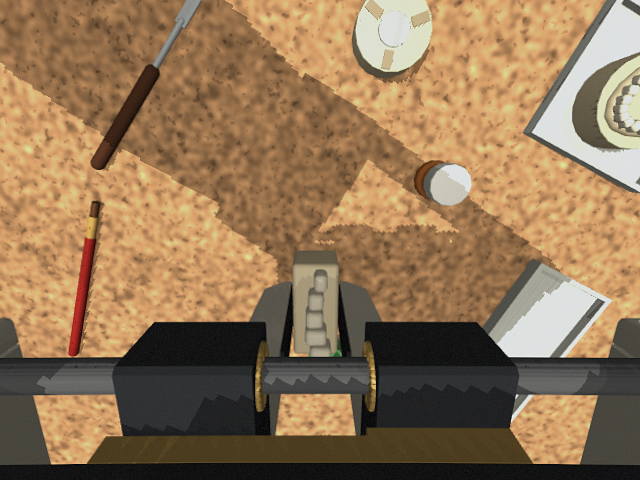

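The quad is held at 22 mm and level. I'll carry it over the −y half of the narrow tray.

Call:
jog_arm:
  steps:
    - [1,-0.015,0.02,-0.006,0,0,0.08]
    - [1,-0.042,0.057,-0.006,0,0,0.2]
    - [1,-0.072,0.097,-0.006,0,0,0.34]
    - [1,-0.1,0.134,-0.006,0,0,0.456]
    - [1,-0.118,0.158,-0.006,0,0,0.456]

```text
t: 21.42
tool_pos: [0.6488, -0.0357, 0.1272]
orientation: [-2.183, -2.257, 0.002]
force: [-0.4, -0.7, 0.4]
opening: 0.022
```

Call:
jog_arm:
  steps:
    - [1,0,0.008,0,0,0,0]
    - [1,0,0.01,0,0,0,0]
    - [1,0,0.01,0,0,0,0]

```text
t: 21.8
tool_pos: [0.6576, -0.035, 0.1266]
orientation: [-2.181, -2.256, 0.003]
force: [-0.6, 1.6, -1.2]
opening: 0.022
```

```bash
python3 - <<'E'
from h import *
cam('wrist','w15')
delta(.661,-.037,.03,2)
E
```

```text
cur [ 0.6578 -0.0351  0.127 ] yaw_y 1.9 q [-0.13  0.36  1.42  0.    1.37 -0.17] open 0.0221 t 21.85
-> shift [-0.0021  0.0034  0.097 ] turn [-0.003 -0.001 -0.001] yaw 2.0
```

View pics/w15.png

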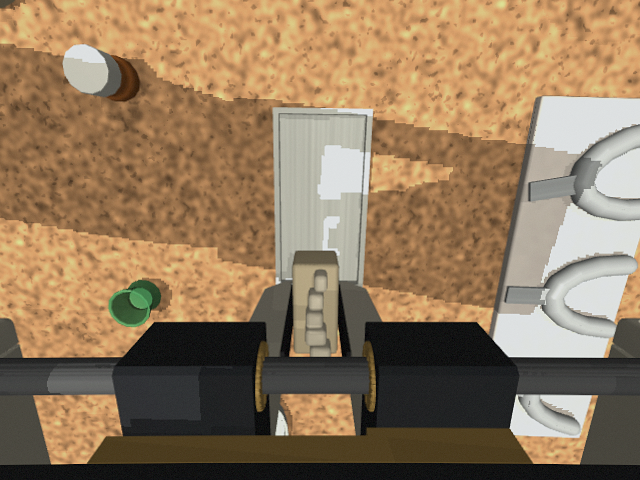

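```bash
python3 - <<'E'
from h import *
c=cam('wrist')
P=toplane(c,[(273,108),(372,109),(276,284),(361,284)],.012); print(P)
for e in (.004,): print(toplane(c,[(278,284),(361,284)],.012))
E
```

```text
[[ 0.62373084  0.06449404]
 [ 0.69485793  0.0662123 ]
 [ 0.62615783 -0.07205736]
 [ 0.69666927 -0.06958716]]
[[ 0.62781749 -0.0719999 ]
 [ 0.69666927 -0.06958716]]
```

Tray corners from w15 give a centre of (660,−3) mm and a size of 71×136 mm, consistent with the given 72×140. I'll lower the quad at (661,−37) mm.

Call:
jog_arm:
  steps:
    - [1,-0.002,0.003,0.025,-0.003,0,0]
    - [1,-0.002,0.003,0.05,-0.003,0,0]
    - [1,-0.002,0.003,0.075,-0.003,0,0]
    - [1,-0.002,0.003,0.09,-0.003,0,0]
    - [1,-0.002,0.003,0.097,-0.003,0,0]

```text
t: 22.52
tool_pos: [0.6602, -0.0368, 0.0297]
orientation: [-2.183, -2.258, -0.001]
force: [-0.4, 0.6, -0.6]
opening: 0.0218
```

Call:
jog_arm:
  steps:
    - [1,0,0,0.001,0,0,0]
    - [1,0,0,0.002,0,0,0]
    - [1,0,0,0.003,0,0,0]

```text
t: 22.9
tool_pos: [0.6609, -0.0369, 0.0276]
orientation: [2.183, 2.258, 0.002]
force: [0.3, -0.2, 0.2]
opening: 0.0219
```

Call:
jog_arm:
  steps:
    - [1,0,0,0.0005,0,0,0]
    - [1,0,0,0.001,0,0,0]
    - [1,0,0,0.001,0,0,0]

```text
t: 23.28
tool_pos: [0.6611, -0.0369, 0.0268]
orientation: [2.183, 2.258, 0.002]
force: [-0.3, 0.5, -0.5]
opening: 0.0222
```

Call:
jog_arm:
  steps:
    - [1,0,0,0.0005,0,0,0]
    - [1,0,0,0.001,0,0,0]
    - [1,0,0,0.001,0,0,0]

```text
t: 23.65
tool_pos: [0.6611, -0.037, 0.0267]
orientation: [2.183, 2.258, 0.002]
force: [-4.4, 0.5, 7.9]
opening: 0.0221
```

Call:
jog_arm:
  steps:
    - [0.72,0,0,-0.0005,0,0,0]
    - [0.7,0,0,-0.001,0,0,0]
    - [0.7,0,0,-0.001,0,0,0]
    - [0.68,0,0,-0.004,0,0,0]
    - [0.65,0,0,-0.02,0,0,0]

```text
t: 24.28
tool_pos: [0.6599, -0.0368, 0.046]
orientation: [-2.183, -2.257, 0.0]
force: [0.5, 0.2, 0.1]
opening: 0.0318
```

Call:
jog_arm:
  steps:
    - [0.65,0,0,-0.04,0,0,0]
    - [0.5,0,0,-0.09,0,0,0]
    - [0.4,0,0,-0.12,0,0,0]
    - [0.4,0,0,-0.12,0,0,0]

```text
t: 24.78
tool_pos: [0.6626, -0.0373, 0.1714]
orientation: [2.18, 2.255, 0.007]
force: [-0.6, 0.1, 0.5]
opening: 0.0542
```

```bash
python3 meas.py w16 300
```

```text
px 387 292 A 369.5 z24 [734.5 -91.5  33.8  17.3   1.8] z12 [737.5 -96.8  35.1  18.    1.8]
px 243 292 A 377.5 z24 [596.6 -95.8  33.5  17.3   1.7] z12 [ 594.2 -101.2   34.8   17.9    1.7]
px 624 257 A 2748.0 z24 [937.2 -46.8  36.8 105.9  16.5] z12 [948.4 -50.3  38.3 110.1  16.5]
px 313 186 A 12718.0 z24 [660.3  -2.4  70.4 135.7   1. ] z12 [660.3  -4.1  73.3 141.1   1. ]
px 537 197 A 22695.0 z24 [ 8.573e+02 -1.000e+01  1.066e+02  1.757e+02  1.000e-01] z12 [ 8.653e+02 -1.200e+01  1.108e+02  1.827e+02  1.000e-01]
px 118 78 A 1581.5 z24 [505.6  82.2  30.1  36.6  82.4] z12 [499.5  83.8  31.3  38.1  82.4]
px 249 2 A 487.5 z24 [606.9 137.2  95.4   2.6   2.2] z12 [604.8 141.1  99.2   2.7   2.2]
px 28 10 A 1018.5 z24 [446.5 124.1  42.7  14.6   2.8] z12 [438.  127.4  44.5  15.2   2.8]
cur [ 0.6613 -0.037   0.1685] yaw_y 1.9 q [-0.13  0.33  1.38  0.    1.43 -0.17] open 0.0554 t 24.825
-> shift [-0.0957 -0.2143 -0.1322] turn [ 0.003  0.002 -1.537] yaw 90.0
```

View pics/w_w16.png

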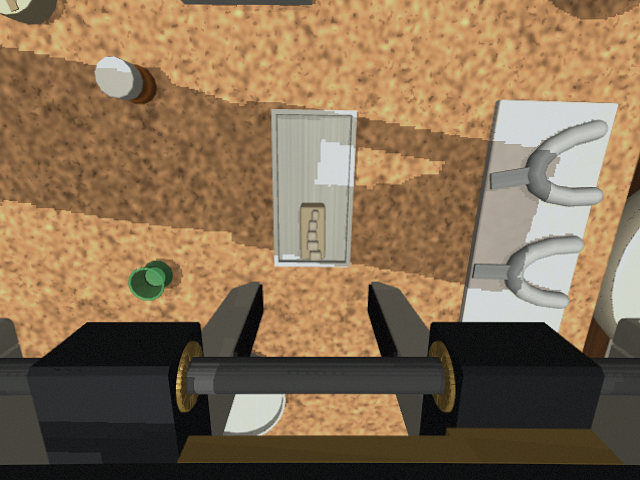

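The quad lies flat in the −y half of the narrow tray (w16: (313,233)). Next, the second quad's pose from w1.

```bash
python3 - <<'E'
from meas import *
import pickle
c=pickle.load(open('w1.pkl','rb')); m,cs=comps(c,330)
for k in cs:
    M=cv2.moments(k); print(round(M["m10"]/M["m00"]),round(M["m01"]/M["m00"]),rect(c,k,.024)[0],rect(c,k,.012)[0])
delta(.377,.263,.16,-20)
E
```

```text
229 321 [625.6  57.4  28.   29.   89.6] [632.2  53.9  28.8  29.8  89.6]
179 311 [615.4  -1.9  50.9 139.9  24.4] [621.7  -7.   52.3 143.9  24.4]
366 295 [589.4 272.1 259.9 103.5  89.9] [595.  274.6 267.2 106.4  89.9]
27 287 [ 582.  -197.4   78.7  115.4   75.7] [ 587.4 -208.    80.9  118.6   75.7]
235 242 [515.1  77.4  29.6  33.6  43.7] [518.6  74.5  30.4  34.5  43.7]
167 194 [452.9  -3.4  22.6  57.8  27.6] [454.7  -8.6  23.2  59.4  27.6]
288 174 [429.3 146.9  47.9  49.1  44.3] [430.3 146.   49.3  50.4  44.3]
59 173 [ 425.8 -130.7   65.1   74.8   34.8] [ 426.8 -139.4   66.9   76.9   34.8]
625 165 [420.1 543.   56.   42.4  14.5] [420.9 553.2  57.6  43.6  14.5]
385 129 [378.5 261.6  49.5  22.7  71.4] [378.1 263.9  50.9  23.3  71.4]
232 58 [302.7  84.4  53.4   8.6  80.5] [300.2  81.7  54.9   8.8  80.5]
cur [ 0.6613 -0.037   0.1685] yaw_y 1.9 q [-0.13  0.33  1.38  0.    1.43 -0.17] open 0.0554 t 24.825
-> shift [ 0.3095 -0.274   0.0078] turn [ 0.003 -0.001  0.383] yaw -20.0
```

Call:
jog_arm:
  steps:
    - [0.4,0.31,-0.274,0.008,0,0,0.36]
    - [0.4,0.31,-0.274,0.008,0,0,0.36]
    - [0.4,0.31,-0.274,0.008,0,0,0.36]
    - [0.4,0.31,-0.274,0.008,0,0,0.36]
    - [0.4,0.31,-0.274,0.008,0,0,0.36]

```text
t: 25.45
tool_pos: [0.4432, 0.1913, 0.1595]
orientation: [2.553, 1.83, 0.0]
force: [0.4, 0.5, 0.0]
opening: 0.0557
```

```bash
python3 - <<'E'
from h import *
delta(.378,.262,.16,-18.6)
E
```

```text
cur [0.4432 0.1913 0.1595] yaw_y -18.7 q [ 0.3  -0.15  1.9  -0.    1.39  0.63] open 0.0557 t 25.45
-> shift [ 0.0461 -0.0844 -0.0005] turn [ 0.     0.    -0.002] yaw -18.6
```

Call:
jog_arm:
  steps:
    - [0.4,0.046,-0.084,0,0,0,0]
    - [0.4,0.046,-0.084,0,0,0,0]
    - [0.4,0.046,-0.084,0,0,0,0]
    - [0.4,0.046,-0.084,0,0,0,0]

```text
t: 25.95
tool_pos: [0.3781, 0.2612, 0.1586]
orientation: [2.552, 1.831, -0.002]
force: [0.3, -0.8, 0.3]
opening: 0.0557
```

```bash
python3 meas.py w17 300 | grep -v "A 13";python3 - <<'E'
from h import *
delta(.378,.262,.0235,-18.6)
E
```

```text
px 388 292 A 377.5 z24 [427.4 190.9  16.5  36.7  71.4] z12 [428.4 184.9  17.2  38.2  71.4]
px 242 292 A 374.5 z24 [298.5 234.5  16.5  32.2  71.3] z12 [294.1 230.3  17.2  33.6  71.3]
px 569 158 A 30677.5 z24 [590.7 244.5 105.3 188.7   2.2] z12 [598.5 240.7 109.7 196.7   2.2]
cur [0.3786 0.261  0.1588] yaw_y -18.7 q [ 0.49 -0.21  1.96 -0.    1.4   0.82] open 0.0559 t 26.0
-> shift [-0.357   0.1965 -0.1409] turn [0.000e+00 1.000e-03 1.244e+00] yaw -90.0
cur [0.3786 0.261  0.1588] yaw_y -18.7 q [ 0.49 -0.21  1.96 -0.    1.4   0.82] open 0.0559 t 26.0
-> shift [ 0.0009 -0.0008  0.1353] turn [-0.     0.001 -0.003] yaw -18.6
```

View pics/w_w17.png

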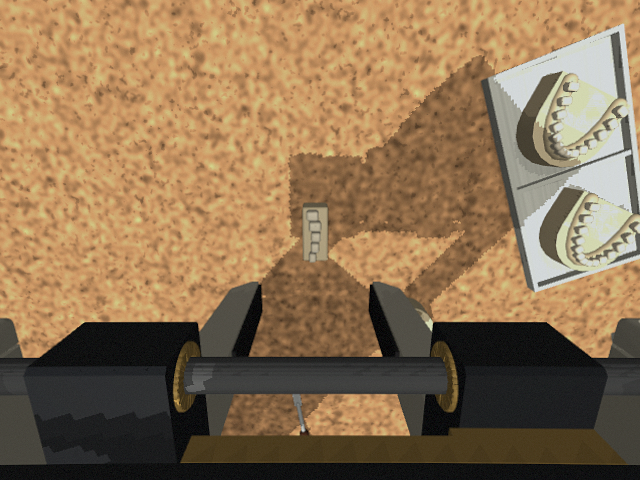

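The quad stands square in the jaws at (315,233), the same spot in the image as for the first quad's good grasp. I'll descend.

Call:
jog_arm:
  steps:
    - [0.4,0,0,0.05,0,0,0]
    - [0.4,0,0,0.09,0,0,0]
    - [0.4,0,0,0.12,0,0,0]
    - [0.4,0,0,0.135,0,0,0]
    - [0.4,0,0,0.135,0,0,0]

```text
t: 26.62
tool_pos: [0.3782, 0.26, 0.023]
orientation: [2.554, 1.828, -0.005]
force: [-0.4, -0.8, 1.1]
opening: 0.0554
```

Call:
jog_arm:
  steps:
    - [1,0,0,0,0,0,0]
    - [1,0,0,0,0,0,0]
    - [1,0,0,0,0,0,0]
    - [1,0,0,0,0,0,0]
    - [1,0,0,0,0,0,0]

```text
t: 27.25
tool_pos: [0.3785, 0.2602, 0.0235]
orientation: [2.554, 1.829, -0.004]
force: [-0.2, -1.3, 4.7]
opening: 0.0221
```

Call:
jog_arm:
  steps:
    - [1,0,0,-0.015,0,0,0]
    - [1,0,0,-0.04,0,0,0]
    - [1,0,0,-0.08,0,0,0]
    - [1,0,0,-0.1,0,0,0]
    - [1,0,0,-0.1,0,0,0]

```text
t: 27.88
tool_pos: [0.3802, 0.2612, 0.1261]
orientation: [2.554, 1.828, 0.003]
force: [0.7, -0.0, -0.8]
opening: 0.022
```

```bash
python3 - <<'E'
from h import *
delta(.66,.031,.13,1.5)
E
```

```text
cur [0.3802 0.2612 0.1261] yaw_y -18.8 q [ 0.49 -0.18  1.99 -0.    1.33  0.82] open 0.022 t 27.875
-> shift [-0.1277  0.3391 -0.0034] turn [ 0.002 -0.001 -0.354] yaw 1.5
```

Call:
jog_arm:
  steps:
    - [1,-0.007,0.018,-0.003,0,0,-0.04]
    - [1,-0.02,0.055,-0.003,0,0,-0.1]
    - [1,-0.038,0.1,-0.003,0,0,-0.18]
    - [1,-0.057,0.15,-0.003,0,0,-0.26]
    - [1,-0.075,0.2,-0.003,0,0,-0.354]

```text
t: 28.5
tool_pos: [0.5456, 0.1244, 0.128]
orientation: [2.189, 2.253, 0.001]
force: [0.3, 1.0, 0.0]
opening: 0.0221
```

```bash
python3 - <<'E'
from h import *
delta(.66,.031,.13,1.5)
E
```

```text
cur [0.5456 0.1244 0.128 ] yaw_y 1.7 q [0.13 0.1  1.72 0.   1.33 0.1 ] open 0.0221 t 28.5
-> shift [-0.0967  0.1117 -0.002 ] turn [ 0.    -0.     0.003] yaw 1.5
```

Call:
jog_arm:
  steps:
    - [1,-0.033,0.038,-0.002,0,0,0]
    - [1,-0.063,0.073,-0.002,0,0,0]
    - [1,-0.085,0.098,-0.002,0,0,0]
    - [1,-0.096,0.111,-0.002,0,0,0]
    - [1,-0.097,0.112,-0.002,0,0,0]

```text
t: 29.12
tool_pos: [0.6599, 0.0298, 0.1282]
orientation: [-2.19, -2.251, 0.002]
force: [0.2, 0.8, 0.6]
opening: 0.0219
```

```bash
python3 - <<'E'
from h import *
cam('wrist','w18')
delta(.66,.031,.03,1.5)
E
```

```text
cur [0.6596 0.0304 0.1284] yaw_y 1.6 q [-0.03  0.36  1.42  0.    1.37 -0.06] open 0.0222 t 29.175
-> shift [0.0005 0.0006 0.0984] turn [-0.002 -0.001  0.002] yaw 1.5
```

View pics/w18.png

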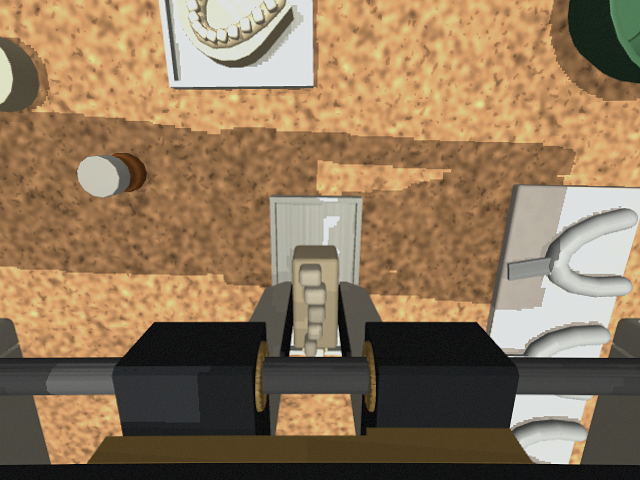

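Call:
jog_arm:
  steps:
    - [1,0,0.001,0.025,-0.002,0,0]
    - [1,0,0.001,0.05,-0.002,0,0]
    - [1,0,0.001,0.075,-0.002,0,0]
    - [1,0,0.001,0.09,-0.002,0,0]
    - [1,0,0.001,0.098,-0.002,0,0]

```text
t: 29.8
tool_pos: [0.6595, 0.0311, 0.0294]
orientation: [-2.188, -2.252, 0.001]
force: [-0.0, 0.6, -1.3]
opening: 0.0222
```

Call:
jog_arm:
  steps:
    - [1,0,0,0.001,0,0,0]
    - [1,0,0,0.002,0,0,0]
    - [1,0,0,0.0025,0,0,0]

```text
t: 30.18
tool_pos: [0.6602, 0.031, 0.0278]
orientation: [-2.189, -2.253, -0.001]
force: [-0.1, -0.3, -0.1]
opening: 0.022
```

Call:
jog_arm:
  steps:
    - [1,0,0,0.0005,0,0,0]
    - [1,0,0,0.0005,0,0,0]

```text
t: 30.42
tool_pos: [0.6605, 0.031, 0.0277]
orientation: [2.189, 2.253, 0.001]
force: [0.3, 0.0, -0.1]
opening: 0.0221
```

Call:
jog_arm:
  steps:
    - [1,0,0,0.0005,0,0,0]
    - [1,0,0,0.001,0,0,0]
    - [1,0,0,0.001,0,0,0]

```text
t: 30.8
tool_pos: [0.6606, 0.031, 0.0275]
orientation: [2.189, 2.253, 0.001]
force: [-4.2, 1.1, 6.0]
opening: 0.0215
```

Contact at the expected height, so I'll release.

Call:
jog_arm:
  steps:
    - [0.72,0,0,-0.0005,0,0,0]
    - [0.7,0,0,-0.001,0,0,0]
    - [0.7,0,0,-0.001,0,0,0]
    - [0.68,0,0,-0.004,0,0,0]
    - [0.65,0,0,-0.02,0,0,0]

```text
t: 31.42
tool_pos: [0.6594, 0.031, 0.0467]
orientation: [-2.188, -2.252, 0.001]
force: [0.3, -0.5, -0.5]
opening: 0.0317
```

Call:
jog_arm:
  steps:
    - [0.65,0,0,-0.04,0,0,0]
    - [0.5,0,0,-0.09,0,0,0]
    - [0.2,0,0,-0.12,0,0,0]
    - [0.2,0,0,-0.12,0,0,0]

```text
t: 31.92
tool_pos: [0.6622, 0.0309, 0.1722]
orientation: [2.186, 2.25, 0.007]
force: [0.4, -0.8, -0.5]
opening: 0.0578
```

```bash
python3 meas.py w19 300 >/dev/null; python3 - <<'E'
from h import *
delta(.43,.147,.16,1.5)
E
```

```text
cur [0.6608 0.0309 0.1693] yaw_y 1.6 q [-0.03  0.33  1.38  0.    1.43 -0.06] open 0.0617 t 31.975
-> shift [ 0.1226 -0.2274  0.0089] turn [ 0.002 -0.     0.002] yaw 1.5
```

View pics/w_w19.png

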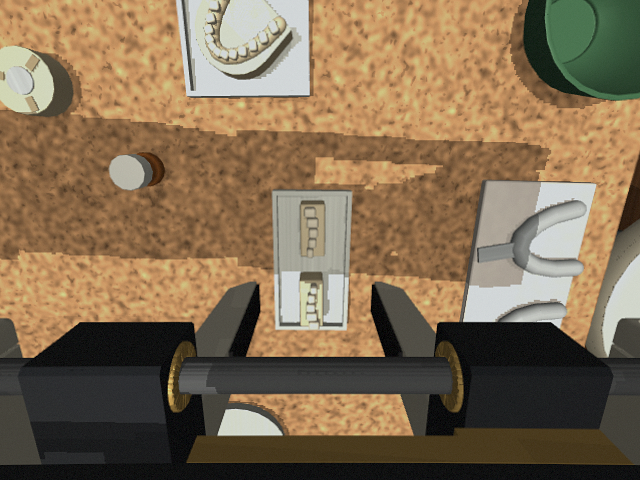

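Both quads lie flat end to end (w19: (312,228) and (311,300)). Next is the puck at (430,146) mm, with the jaw axis at 40°, away from the jar.

Call:
jog_arm:
  steps:
    - [0.1,0.122,-0.228,0.009,0,0,-0.67]
    - [0.1,0.122,-0.228,0.009,0,0,-0.67]
    - [0.1,0.122,-0.228,0.009,0,0,-0.67]
    - [0.1,0.122,-0.228,0.009,0,0,-0.67]
    - [0.1,0.122,-0.228,0.009,0,0,-0.67]

```text
t: 32.6
tool_pos: [0.4248, 0.1473, 0.1571]
orientation: [-1.32, -2.848, 0.002]
force: [-0.3, 0.2, 0.1]
opening: 0.0839
```

Call:
jog_arm:
  steps:
    - [0.1,0,0,0,0,0,0]
    - [0.1,0,0,0,0,0,0]

```text
t: 32.85
tool_pos: [0.4253, 0.1469, 0.1567]
orientation: [-1.322, -2.847, 0.003]
force: [-0.8, -0.3, 0.6]
opening: 0.0835
```

```bash
python3 meas.py w20 300;python3 - <<'E'
from h import *
delta(.4295,.1465,.0235,40)
E
```

```text
px 213 292 A 375.5 z24 [388.9  47.7  38.2  14.8  59.5] z12 [389.4  41.   39.8  15.4  59.5]
px 320 237 A 2615.5 z24 [428.  148.4  48.8  51.2  40.3] z12 [430.2 145.9  50.8  53.3  40.3]
px 160 194 A 427.0 z24 [303.3  87.8  52.8   8.2  79.7] z12 [300.3  82.8  55.    8.5  79.7]
px 548 242 A 17384.5 z24 [579.5 244.5 189.4 116.4  81.5] z12 [588.1 246.2 197.4 121.3  81.5]
cur [0.4256 0.1468 0.1569] yaw_y 40.2 q [ 0.22 -0.23  1.98  0.    1.4  -0.48] open 0.0837 t 32.9
-> shift [-0.2346 -0.1668 -0.1431] turn [-0.002 -0.003 -0.869] yaw 90.0
cur [0.4256 0.1468 0.1569] yaw_y 40.2 q [ 0.22 -0.23  1.98  0.    1.4  -0.48] open 0.0837 t 32.9
-> shift [-0.003   0.0031  0.1334] turn [-0.003 -0.002  0.003] yaw 40.0
```

View pics/w_w20.png

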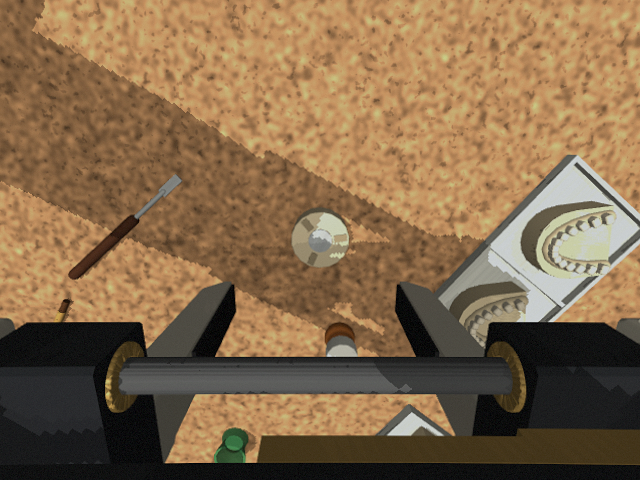

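The puck is centred in the jaws at (320,238) and measures 49–51 mm. The jar is about 10 cm off the jaw line.

Call:
jog_arm:
  steps:
    - [0.1,-0.001,0.003,0.05,-0.003,-0.002,0]
    - [0.1,-0.001,0.003,0.09,-0.003,-0.002,0]
    - [0.1,-0.001,0.003,0.12,-0.003,-0.002,0]
    - [0.1,-0.001,0.003,0.1335,-0.003,-0.002,0]
    - [0.1,-0.001,0.003,0.1335,-0.003,-0.002,0]
  force: 14

```text
t: 33.52
tool_pos: [0.428, 0.1475, 0.0228]
orientation: [-1.324, -2.848, 0.001]
force: [-0.6, 0.9, -0.2]
opening: 0.0838
```

Call:
jog_arm:
  steps:
    - [1,0,0,0,0,0,0]
    - [1,0,0,0,0,0,0]
    - [1,0,0,0,0,0,0]
    - [1,0,0,0,0,0,0]
    - [1,0,0,0,0,0,0]

```text
t: 34.15
tool_pos: [0.4284, 0.1476, 0.0233]
orientation: [-1.324, -2.849, 0.0]
force: [-0.5, -0.2, 3.8]
opening: 0.0496
```

Call:
jog_arm:
  steps:
    - [1,0,0,-0.015,0,0,0]
    - [1,0,0,-0.04,0,0,0]
    - [1,0,0,-0.08,0,0,0]
    - [1,0,0,-0.1,0,0,0]
    - [1,0,0,-0.1,0,0,0]

```text
t: 34.78
tool_pos: [0.43, 0.148, 0.1259]
orientation: [1.323, 2.846, 0.004]
force: [0.1, 0.2, -1.6]
opening: 0.0497
```

```bash
python3 - <<'E'
from h import *
cam('wrist','w21')
delta(.582,-.226,.13,10)
E
```

```text
cur [0.429  0.1477 0.1242] yaw_y 40.1 q [ 0.22 -0.2   2.01 -0.    1.33 -0.48] open 0.0495 t 34.825
-> shift [-0.3844 -0.1239 -0.0057] turn [0.001 0.    0.526] yaw 10.0
```

View pics/w21.png

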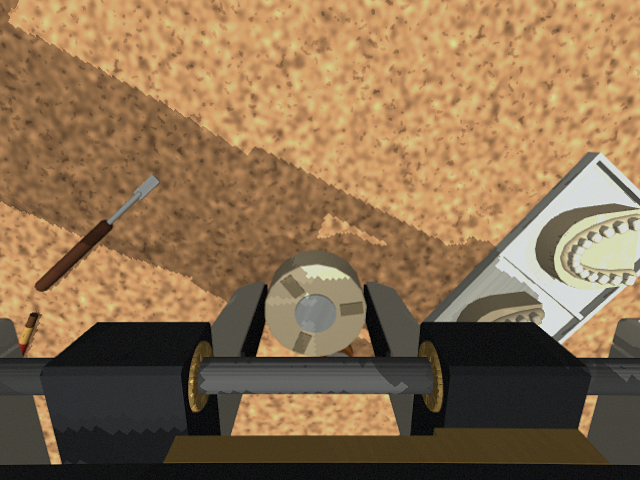

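Call:
jog_arm:
  steps:
    - [1,-0.02,-0.006,-0.006,0,0,0.05]
    - [1,-0.06,-0.019,-0.006,0,0,0.15]
    - [1,-0.11,-0.036,-0.006,0,0,0.28]
    - [1,-0.16,-0.052,-0.006,0,0,0.4]
    - [1,-0.21,-0.068,-0.006,0,0,0.526]

```text
t: 35.45
tool_pos: [0.5117, -0.058, 0.1285]
orientation: [-2.023, -2.401, 0.0]
force: [0.8, -0.2, -1.2]
opening: 0.0494
```

```bash
python3 - <<'E'
from h import *
delta(.582,-.226,.13,10)
E
```

```text
cur [ 0.5117 -0.058   0.1285] yaw_y 9.8 q [-0.21 -0.02  1.84  0.    1.32 -0.38] open 0.0494 t 35.45
-> shift [-0.1775  0.0408 -0.0017] turn [-0.001 -0.001 -0.004] yaw 10.0
```

Call:
jog_arm:
  steps:
    - [1,-0.05,0.011,-0.002,0,0,0]
    - [1,-0.1,0.023,-0.002,0,0,0]
    - [1,-0.14,0.032,-0.002,0,0,0]
    - [1,-0.168,0.039,-0.002,0,0,0]
    - [1,-0.177,0.041,-0.002,0,0,0]

```text
t: 36.08
tool_pos: [0.5813, -0.2265, 0.1282]
orientation: [-2.023, -2.398, 0.001]
force: [-0.5, 0.5, -0.5]
opening: 0.0496
```

Call:
jog_arm:
  steps:
    - [1,0,0,0,0,0,0]
    - [1,0,0,0,0,0,0]

```text
t: 36.33
tool_pos: [0.5806, -0.2253, 0.1273]
orientation: [-2.021, -2.397, 0.002]
force: [0.4, -0.2, -0.9]
opening: 0.0497
```

```bash
python3 - <<'E'
from h import *
cam('wrist','w22')
cam('scene','sc22')
delta(.582,-.226,.03,10)
E
```

```text
cur [ 0.581  -0.2254  0.128 ] yaw_y 9.7 q [-0.45  0.27  1.53  0.    1.35 -0.62] open 0.0494 t 36.425
-> shift [-0.0011  0.0012  0.098 ] turn [-0.004 -0.003 -0.005] yaw 10.0
```

View pics/w22.png

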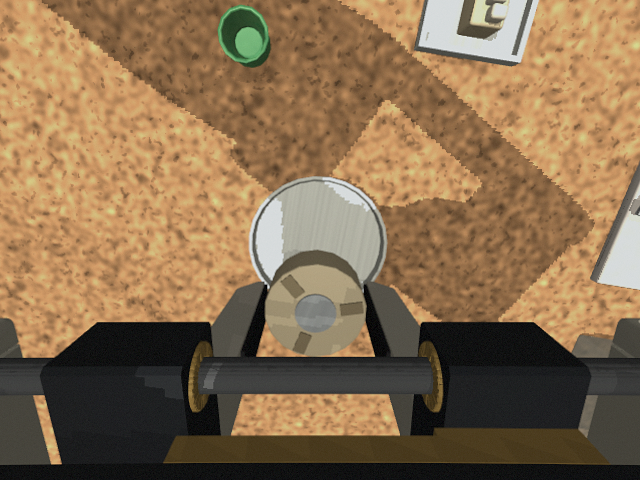

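```bash
python3 - <<'E'
from meas import *
from scipy.optimize import least_squares
c=cam('wrist')
hsv=cv2.cvtColor(c["image"],cv2.COLOR_RGB2HSV)
m=(hsv[...,1]<60).astype(np.uint8); m[:150]=0
pts=[]
for r in range(195,250,3):
    x=np.where(m[r,200:440])[0]+200
    pts+= [(x.min(),r),(x.max(),r)]
for col in range(285,350,5):
    y=np.where(m[:,col])[0]; pts.append((col,y.min()))
P=toplane(c,pts,.012)
f=lambda p:np.hypot(P[:,0]-p[0],P[:,1]-p[1])-p[2]
s=least_squares(f,[.58,-.226,.056],loss='soft_l1',f_scale=.001); print(s.x, np.abs(f(s.x)).max())
delta(*s.x[:2],.03,10)
E
```

```text
[ 0.58205707 -0.22749292  0.05518265] 0.000514383563964195
cur [ 0.5812 -0.2255  0.1282] yaw_y 9.7 q [-0.45  0.27  1.53  0.    1.35 -0.62] open 0.0496 t 36.475
-> shift [-0.0024  0.0009  0.0982] turn [-0.003 -0.003 -0.005] yaw 10.0
```

The circle fit puts the dish centre at (582,−227) mm with radius 55 mm (given 56) and 0.5 mm residual. I'll lower the puck.

Call:
jog_arm:
  steps:
    - [1,-0.002,0.001,0.025,-0.003,-0.003,0]
    - [1,-0.002,0.001,0.05,-0.003,-0.003,0]
    - [1,-0.002,0.001,0.075,-0.003,-0.003,0]
    - [1,-0.002,0.001,0.09,-0.003,-0.003,0]
    - [1,-0.002,0.001,0.098,-0.003,-0.003,0]

```text
t: 37.1
tool_pos: [0.5819, -0.2267, 0.0296]
orientation: [-2.024, -2.402, 0.001]
force: [0.1, 0.6, 0.4]
opening: 0.0495
```

Call:
jog_arm:
  steps:
    - [1,0,0,0.001,0,0,0]
    - [1,0,0,0.002,0,0,0]
    - [1,0,0,0.0025,0,0,0]

```text
t: 37.48
tool_pos: [0.5825, -0.227, 0.028]
orientation: [2.024, 2.402, -0.0]
force: [-0.4, 0.3, -1.3]
opening: 0.0498
```

Call:
jog_arm:
  steps:
    - [1,0,0,0.0005,0,0,0]
    - [1,0,0,0.0005,0,0,0]

```text
t: 37.72
tool_pos: [0.5827, -0.2271, 0.0278]
orientation: [2.024, 2.401, -0.0]
force: [-0.4, -0.0, -0.8]
opening: 0.0494
```

Call:
jog_arm:
  steps:
    - [1,0,0,0.0005,0,0,0]
    - [1,0,0,0.001,0,0,0]
    - [1,0,0,0.001,0,0,0]

```text
t: 38.1
tool_pos: [0.5828, -0.2272, 0.0274]
orientation: [2.024, 2.401, -0.0]
force: [-3.3, 0.9, 5.1]
opening: 0.0496
```

Call:
jog_arm:
  steps:
    - [0.42,0,0,-0.0005,0,0,0]
    - [0.35,0,0,-0.001,0,0,0]
    - [0.35,0,0,-0.001,0,0,0]
    - [0.33,0,0,-0.004,0,0,0]
    - [0.33,0,0,-0.02,0,0,0]

```text
t: 38.72
tool_pos: [0.5817, -0.2267, 0.0467]
orientation: [-2.024, -2.401, 0.001]
force: [0.4, -0.8, -0.6]
opening: 0.0625
```

Call:
jog_arm:
  steps:
    - [0.33,0,0,-0.04,0,0,0]
    - [0.33,0,0,-0.09,0,0,0]
    - [0.2,0,0,-0.14,0,0,0]
    - [0.2,0,0,-0.18,0,0,0]
    - [0.2,0.03,0,-0.2,0,0,0]

```text
t: 39.35
tool_pos: [0.578, -0.1988, 0.2517]
orientation: [2.024, 2.396, 0.001]
force: [0.5, -0.4, -0.9]
opening: 0.0742
```

Call:
jog_arm:
  steps:
    - [0.2,-0.05,-0.06,-0.05,0,0,0]
    - [0.2,-0.05,-0.12,-0.05,0,0,0]
    - [0.2,-0.05,-0.12,-0.05,0,0,0]

```text
t: 39.72
tool_pos: [0.4662, -0.2694, 0.3047]
orientation: [2.023, 2.392, 0.001]
force: [0.8, 0.4, -0.2]
opening: 0.0744
```

```bash
python3 - <<'E'
from h import *
cam('wrist','w23');cam('scene','sc23');cam('side','sd23')
delta(.45,-.1,.3,10)
E
```

```text
cur [ 0.4676 -0.2686  0.3033] yaw_y 9.5 q [-0.62 -0.06  1.56  0.    1.64 -0.78] open 0.0742 t 39.875
-> shift [0.1692 0.0105 0.0025] turn [ 0.006  0.005 -0.008] yaw 10.0
```

View pics/w23.png

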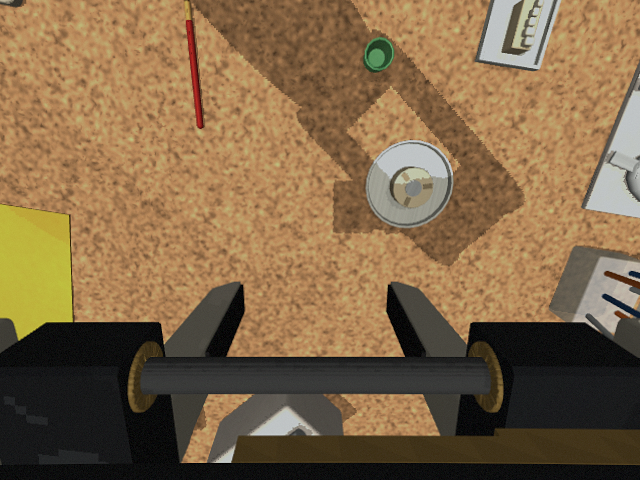

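View pics/sc23.png

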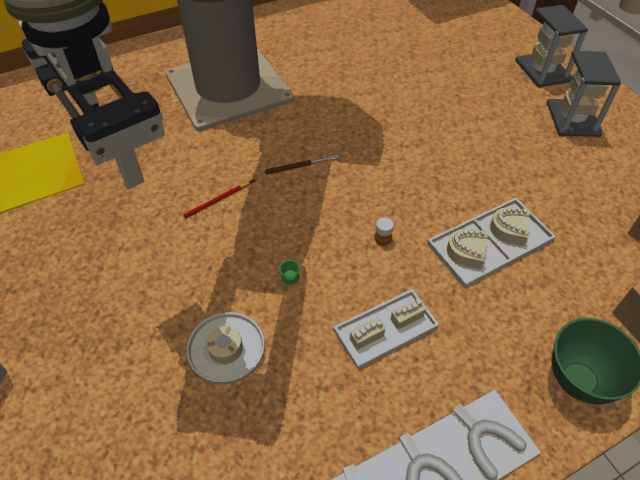

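View pics/sd23.png

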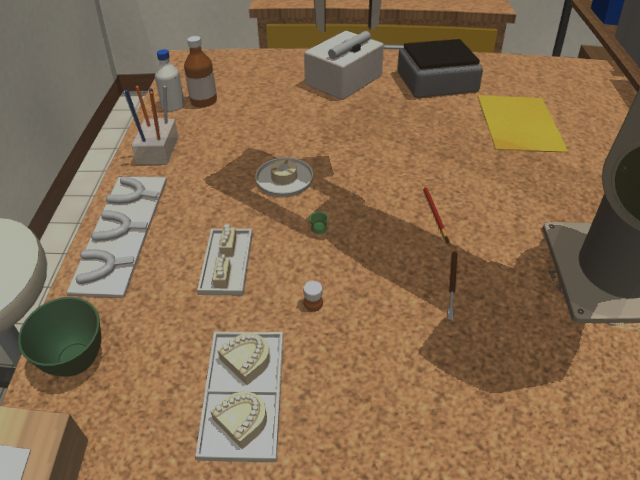

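All the pieces are in place and the jar and dish haven't moved. I'll zoom in on the trays and measure the puck's centring and the arch clearances.

```bash
python3 - <<'E'
from h import *
a=cv2.imread('pics/sd23.png')[325:465,190:290]; b=cv2.imread('pics/sc23.png')[190:290,420:560]
a=cv2.resize(a,None,fx=4,fy=4,interpolation=cv2.INTER_CUBIC)[:560]; b=cv2.resize(b,(400,286),interpolation=cv2.INTER_CUBIC)
o=np.zeros((560,800,3),np.uint8); o[:a.shape[0],:400]=a; o[:286,400:]=b; cv2.imwrite('pics/z.png',o)
c=cam('wrist'); print("steel spot",toplane(c,[(413.5,188)],.028))
n0=cv2.imread('pics/scene0.png').astype(int);n1=cv2.imread('pics/sc23.png').astype(int)
for nm,r in [("jar",(210,250,370,400)),("dappen",(256,290,276,304))]:
    print(nm,abs(n0-n1)[r[0]:r[1],r[2]:r[3]].mean())
from meas import comps
for n,f in [("side",'pics/sd23.png')]:
    pass
E
```

```text
steel spot [[ 0.58459023 -0.22754723]]
jar 7.711388888888889
dappen 14.419817927170868
```

View pics/z.png

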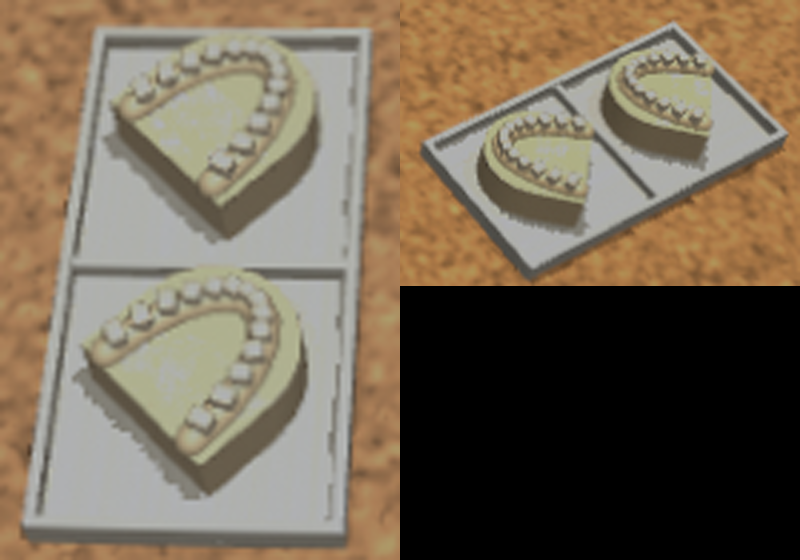

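```bash
python3 - <<'E'
from h import *
c=cam('side')
for nm,p0,p1 in [("x",0,0)]: pass
i0=cv2.imread('pics/side0.png').astype(int);i1=c["image"][:,:,::-1].astype(int)
print(abs(i0-i1)[275:310,300:326].mean(),abs(i0-i1)[210:236,308:330].mean())
print(robot.read_state()["t"],robot.close_job())
E
```

```text
6.428937728937729 10.387529137529137
the job is handed in; nothing more can be done
39.975 None
```

The bench is cleared and the job is handed in at about 40 s of the 125 s allowed. The order was arches, then quads, then the puck:
- **Arches:** one in each bay of the long tray, each turned about 45° to the tray so the fingers cleared the walls.
- **Quads:** end to end in the narrow tray.
- **Puck:** in the round dish.

**Last checks:** The final scene, side and wrist pictures show all five pieces flat on their tray floors, teeth up and clear of every rim, divider and each other. Each set-down showed a contact force of 3–8 N at the expected floor height, and the gripper was well clear at the end.

**Puck centring:** The fitted dish centre and the puck's steel spot differ by about 2.5 mm, near the 2 mm calibration limit.

**Jar and green dish:** They look unmoved in both fixed cameras. The before/after pixel difference around the green dish was not zero, which I put down to the arm's shadow; I did not re-measure either object's position.

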